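# Refit the citrus press cone and hold the press on its service key

### The job

The citrus press has been washed: first take the white pressing cone from the black tray and slide it right down over the upright drive shaft in the press bowl, and let go of it. Then take the key with the red head out of the wooden key block, push it fully home into the key switch with the red collar (its pins are a little sticky) and turn it clockwise a quarter turn to its stop. The switch springs back by itself, so finish still gripping the key and holding it turned; leave the blue key and everything else on the counter where it is.

Things in the scene. Friction and masses are not known exactly. Their poses are not given: they have to be found in the camera images.
- juicer: citrus press, fixed to the counter: low aluminium housing 180 (x) x 290 (y) x 80 mm high; steel bowl 174 mm across, rim 116 mm above the counter, on its left (+y) half; black console with the key switch on its right half. Origin: centre of its underside; x to its back, y to its left, z up
- cone_seat (a point): on the press: centre of the round shoulder (26 mm across, 12 mm above the bowl's floor) at the foot of the upright drive shaft, on its axis, 106 mm above the counter. Above it the shaft is 14 mm thick and 30 mm long, its top 6 mm tapering to 6 mm. The seated cone's underside rests on this shoulder. Axes as the press
- cone: white ribbed pressing cone, loose, 0.08 to 0.17 kg, 70 mm high, upright on the tray: lower 44 mm an upright wall 46 mm across (grip it about 32 mm above the underside, so that the fingertips clear the tray's rim), then a blunt dome. Round blind bore 17 mm across, 44 mm deep, open below. Origin: centre of its underside, z up. May be seated at any turn about the shaft
- tray: black spoon tray, fixed, 95 (x) x 260 (y) mm, rim 12 mm high; its inner floor, on which the cone stands, is 76 mm wide and 3 mm above the counter. Origin: centre of its underside
- key_block: dark wooden key block, fixed, 56 (x) x 160 (y) x 36 mm high. Two upright slots lie 35 mm either side of its centre along its y; the keys stand in them, blades down (under 1 mm of play), key width along the block's y, and are drawn straight up 32 mm. Which slot holds which key varies. Origin: centre of its underside
- red_key: service key with red plastic head, loose, 45 g. Origin: centre of the steel shoulder's (18 x 8.5 x 5 mm) underside, 36 mm above the counter in the block; z from blade to head, x along its width, y through its thickness. Below the origin: a round neck 5 mm thick to 9.5 mm, then the blade to 30 mm, 12 wide (x), 4 thick (y), its last 10 mm tapering to 3.5 x 2.4 mm
- red_bow (a point): centre of the red key's head, 29 mm above the key's origin along its z; axes as the key. The head is 34 wide (x) x 10 thick (y) mm, from 8 to 46 mm above the key's origin: grip it here, firmly (30 N or more), across the thickness. The key works either way round (half turn about z)
- blue_key: another machine's key, same shape as the red key with a blue head, standing in the other slot, 70 mm from the red one: leave it there
- keyway (a point): on the press: centre of the key switch's slot, at its brass face, 100 mm above the counter; axes of the press, not turning with the switch. Slot 14.5 x 5.6 mm, at rest its long way along the press's x; mouth bevelled 2.5 mm wider all round, 34 mm deep. Key goes straight down; home when its shoulder rests on the face: its origin is then at this point. A 47 mm steel boss surrounds it
- key_switch (a joint): angle, rad: 0 at rest, 1.5 at the stop, growing clockwise from above; a spring returns it (0.03 to 0.11 N m). The key has 0.14 rad play: its head turns about 1.6 rad to the stop. Two stiff sprung pins 12 and 17 mm deep in the slot's ends and, from 22 mm, a sprung follower resist the key, 3 to 10 N in all. A fixed 7 mm cover lets it turn only within about 2 mm of home, and traps it while turned
- sauce_bowl: bowl of ketchup with a spoon, loose, 113 x 153 x 137 mm: a bystander on the right. Origin: on its underside
- red_jar: jar with a red lid, loose, 59 mm across, 75 mm high: a bystander at the back. Origin: centre of its underside
- green_jar: jar with a green lid, loose, 60 mm across, 75 mm high: a bystander at the back. Origin: centre of its underside
- mill: brown pepper mill, loose, 52 mm across, 160 mm high: a bystander at the back. Origin: centre of its underside
There are look-alikes about, which are no part of the job. Leave any yellow look-alike of the cone alone.

How it is judged:
On the way, in this order (a step that is already met when the one before it is completed fails the run):
1. the cone is fully down on the drive shaft and let go (distance between cone and cone_seat below 0.004 m and angle between cone's own z axis and vertical below 0.09 rad and contact force between the fingers and cone below 0.1 N), for 0.2 s.
2. the red key is fully home in the key switch (horizontal distance between red_key and keyway below 0.004 m and z of red_key in the frame of keyway below 0.0035 m and angle between red_key's own z axis and vertical below 0.12 rad), for 0.1 s.
3. the switch is turned a quarter turn with the key (value of joint key_switch above 1.25 rad and contact force between the fingers and red_key above 2 N), for 0.1 s.
At the end, for the whole second after the job is handed in: Through the last second the gripper still grips the red key, the key is home in the switch (within 4.5 mm in depth, 4 mm sideways, upright within 7 degrees) and the switch is held beyond 1.25 rad (stop at 1.5); the cone sits on the shaft within 4 mm of its seat and upright within 5 degrees (all of step 3 and horizontal distance between red_key and keyway below 0.004 m and z of red_key in the frame of keyway below 0.0045 m and angle between red_key's own z axis and vertical below 0.12 rad and distance between cone and cone_seat below 0.004 m and angle between cone's own z axis and vertical below 0.09 rad); the arm keeps its last pose, push and grip.
It fails at once if the blue key is moved (distance of blue_key from where it was at the start of the episode above 0.015 m).
It fails at once if a bystander is pushed away (distance of any of sauce_bowl, red_jar, green_jar, mill from where it was at the start of the episode above 0.03 m).
It also fails if it takes over 59 s, if anything falls off the work surface, if the arm or the gripper's body presses on something with over 40 N, if the wrist force passes 120 N, or if a joint passes its speed limit or range.

### The arm

A 7-joint arm with a two-finger parallel gripper is mounted at the origin on a cart in front of the work surface, level with it; the furniture and walls round the work are solid. World frame = base frame: x ahead of the robot, y to its left, z up, the work surface at z = 0. Lengths are in m, angles in rad, forces in N, time in s.
With the tool pointing down it reaches from about 0.425 to 1.025 m from the base axis. Payload 3.6 kg.
Tool frame: the origin (TCP) lies midway between the tips of the shut fingers; the grasp point (between the pads) lies arm.grip_point_offset behind it (arm.grip_point_offset is the distance from the TCP to the grasp point, in m); z points along the fingers, y is the direction in which the jaws open and shut (so a half turn about z gives the same grasp; the last joint's range is limited). The gripper opens to 85 mm and grips with 20 to 120 N. Pads are 22 mm wide; open, the fingers measure 114 mm over their backs; the gripper's body (76 mm by 85 mm) begins 54 mm behind the grasp point. The pads swing forward as they close: fully open they stand 13 mm farther back than shut.
Start: joints at [-1.431, 0.591, 0.048, 1.609, -0.033, 0.943, -0.034], TCP at [0.168, 0.705, 0.231] pointing down, gripper open.
Joint ranges: [-2.69, 2.69], [-0.47, 2.24], [-1.27, 1.36], [0.19, 2.51], [-1.53, 4.68], [0.08, 2.07], [-3.09, 3.09]. Speed limits (rad/s): [2.57, 2.57, 3.14, 3.14, 3.14, 3.14, 3.14].

### API

Orientations are given as a unit quaternion [x, y, z, w].
In Python, from bench import arm gives the robot as it stands.
- The arm moves only by the shell command python3 -m creep 'ROWS'. ROWS is JSON, a list of rows, each an object with "twist": the turn, a rotation vector about the tool's x, y, z normalised to -1 to 1, where 1 is 30 degrees, a list of three; "xyz": the shift along the tool's x, y, z normalised to -1 to 1, where 1 is 500 mm, a list of three; "grip": the closure, from -1 (fully open) to 1 (shut), so that 0 is half open. A call has 1 to 10 rows; each row is the pose to reach, as a shift and turn from the pose commanded when the call began, along the tool's axes at that moment; what a row does not reach only later rows make up. A row lasts 1/10 s, in which the tool goes at most 50 mm and 8.59 degrees, less where a joint would pass 70% of its speed; a pose out of reach is approached as far as the arm can. A call with a number of a shift or a turn outside -1 to 1 is refused whole. A call with a gripper value outside its range is refused whole. The fingers move at their own pace and stop on an object; the grip force is fixed at half the most. Time passes only in rows, so rows that repeat a pose let the fingers close. It gives the time, the measured TCP pose, the force and the opening at its end, in the units of the state.
- arm.observe(): the state, without advancing time (a new reading comes with each control period).
- arm.capture(name): name is "side" or "top"; returns (picture, depth): 480x640x3 uint8, red, green, blue; 480x640 float32, m along the optical axis (not along the pixel's ray), 0 where there is no reading.
- arm.calibration(name): a dict with "vertical_fov" (degrees; the focal length in pixels is half the picture's height over the tangent of half this angle, whatever the lens; pixels are square), "cx", "cy" (the principal point, pixels), "dist_coeffs" ([k1, k2, p1, p2, k3] as OpenCV has them; the pictures are not rectified), "rvec" (rotation vector, rad) and "tvec" (3), from world to camera coordinates, as OpenCV has them. Camera axes: x right, y down, z forward; pixel columns grow to the right and rows downward; lengths in m; the calibration is good to about 2 mm. A picture is of the moment at which its call begins. calibration takes no time and is no camera call.
- arm.close_job(): hands the job in, once; it reports no verdict.
Trained networks look in the newest picture that a camera, given by its name, has taken for a name from the list of things; names that differ only in an ending like _2 or _b are one class to them, and where a whole thing is asked for, a point or a joint stands for the part that bears it (a point fixed in the world has none). Each returns a list of dicts, best first, with "p" (0 to 1); they miss things now and then, are a little off and sometimes report something else, mostly with a low value. They report only what shows in the picture. A call takes as long as a camera call. They do not tell look-alikes from the thing itself.
- arm.find_in(target, camera): "at" ([x, y, z] in m, in world coordinates, good to about 4 mm: the middle of the surface that is visible of it).
- arm.trace(target, camera): "pixels" (480x640 bool, what is visible of it).
- arm.pinpoint(target, camera): "at" ([x, y, z] in m, in world coordinates, good to about 4 mm: a listed point, or the origin of a listed thing).
The state is a dict: "time_s": time; "joint_positions": joint angles; "joint_velocities": joint speeds; "effort": joint torques, N m; "eef_pos": TCP position; "tcp_rot": TCP orientation; "contact_force": force on the tool from outside, world axes, zero at the start; "ft_torque": the same for the moment, N m; "grip_width": finger opening in m.
Only numpy, scipy, OpenCV 4.12 (cv2) and the standard library are available. Lean on these libraries where they do the work, as an engineer would, in place of code of your own. Each camera call takes 0.05 s, during which the arm holds its last target.

## Working session

There is one attempt and no reset: what is moved stays moved. The work goes in short steps, Python scripts to look and compute and a shell command to move; the robot and the scene stay as the last step left them, time stands still between calls to the robot, and variables do not carry over. Pictures are saved under pics/ and viewed, and the job is handed in when it is done.

```bash
ls; mkdir -p pics; python3 - <<'E'
from bench import arm
import cv2
print(arm.observe(), arm.grip_point_offset)
for n in("side","top"):
    p,d=arm.capture(n); cv2.imwrite(f"pics/{n}0.png",p[:,:,::-1]); print(n,arm.calibration(n))
    for t in ("cone","red_key","blue_key","juicer","tray","key_block"):
        print(t,[(r["p"],r["at"]) for r in arm.pinpoint(t,n)][:3])
    for t in ("cone_seat","keyway","red_bow"):
        print(t,[(r["p"],r["at"]) for r in arm.pinpoint(t,n)][:3])
E
```

```text
pics
{'time_s': 0.0, 'joint_positions': array([-1.43048945,  0.59209026,  0.04826036,  1.60987075, -0.0332783 ,
        0.94271775, -0.03368236]), 'joint_velocities': array([ 3.89708134e-04, -2.16766191e-05, -8.65569341e-05, -1.66317748e-03,
       -1.77091291e-03, -1.46292293e-03, -1.55913351e-03]), 'effort': array([-6.19328403e-04, -5.48699677e+01,  1.54619258e+00, -1.98125750e+01,
        9.31926450e-03,  8.92926240e-03, -2.15039314e-06]), 'eef_pos': array([0.16774712, 0.70444501, 0.23014262]), 'tcp_rot': array([ 1.16566538e-01,  9.93182229e-01, -1.13900799e-03, -7.19620387e-05]), 'contact_force': array([0.83790016, 0.41190094, 0.66069563]), 'ft_torque': array([-0.01001329,  0.0565197 ,  0.03684684]), 'grip_width': 0.08543557147906988} 0.0187
side {'vertical_fov': 44.29195668682773, 'cx': 330.570873867448, 'cy': 249.12780971514073, 'dist_coeffs': array([0.04940393, 0.        , 0.        , 0.        , 0.        ]), 'rvec': array([ 2.17389066, -0.4500733 ,  0.23303239]), 'tvec': array([-0.58294051,  0.16666542,  1.25654035])}
cone [(0.75, [0.6392, -0.0962, 0.0012]), (0.74, [0.58, -0
[... 486 characters left out ...]
73261,  0.        ,  0.        ,  0.        ,  0.        ]), 'rvec': array([ 2.05373715, -2.16826825,  0.23079375]), 'tvec': array([-0.10337402,  0.58860092,  1.49752167])}
cone [(0.61, [0.6353, -0.0946, -0.0007]), (0.49, [0.5869, -0.2932, 0.001])]
red_key [(0.42, [0.4539, -0.2317, 0.0339])]
blue_key [(0.6, [0.4433, -0.161, 0.0355])]
juicer [(0.59, [0.6078, 0.1111, 0.0001])]
tray [(0.91, [0.5849, -0.2954, -0.0001]), (0.34, [0.6101, 0.1061, -0.0022])]
key_block [(0.59, [0.4515, -0.1962, -0.0009]), (0.44, [0.5872, -0.2918, 0.001])]
cone_seat [(0.77, [0.6151, 0.1831, 0.1055])]
keyway [(0.75, [0.5965, 0.0146, 0.1048])]
red_bow [(0.37, [0.4547, -0.2338, 0.0691]), (0.32, [0.5953, 0.0151, 0.1024])]
```

View pics/side0.png

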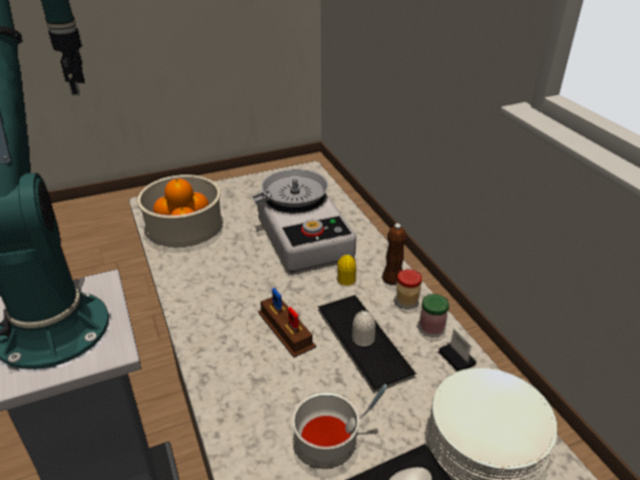

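View pics/top0.png

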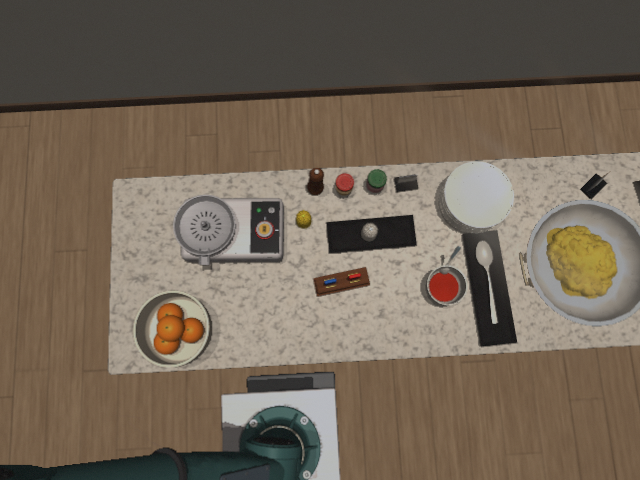

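```bash
cat > h.py <<'E'
import numpy as np,cv2
from bench import arm
from scipy.spatial.transform import Rotation as R
def cam(n):
    c=arm.calibration(n); f=240/np.tan(np.radians(c["vertical_fov"]/2))
    K=np.array([[f,0,c["cx"]],[0,f,c["cy"]],[0,0,1]]); Rm=cv2.Rodrigues(c["rvec"])[0]
    return K,c["dist_coeffs"],Rm,c["tvec"],c["rvec"]
def cloud(n,d):
    K,D,Rm,t,_=cam(n); v,u=np.mgrid[0:480,0:640]
    q=cv2.undistortPoints(np.stack([u,v],-1).reshape(-1,1,2).astype(float),K,D).reshape(480,640,2)
    P=np.dstack([q*d[...,None],d]); W=(P-t)@Rm; W[d<=0]=np.nan; return W
def proj(n,p):
    K,D,Rm,t,rv=cam(n); return cv2.projectPoints(np.atleast_2d(np.asarray(p,float)),rv,t,K,D)[0].reshape(-1,2)
E
python3 - <<'E'
from h import *
tr={}
for n in("side","top"):
    p,d=arm.capture(n); W=cloud(n,d); np.savez(f"c_{n}.npz",p=p,d=d,W=W)
    for t in("cone","red_key","blue_key","keyway","key_block","juicer"):
        for r in arm.trace(t,n)[:2]:
            m=r["pixels"]; X=W[m]; X=X[~np.isnan(X[:,0])]
            vs,us=np.nonzero(m)
            print(n,t,r["p"],m.sum(),(us.mean().round(),vs.mean().round()),"med",np.median(X,0).round(4),"min",np.percentile(X,3,axis=0).round(4),"max",np.percentile(X,97,axis=0).round(4))
W=np.load("c_top.npz"); 
for n,(x0,y0,x1,y1) in {"side":(240,160,440,360),"top":(170,160,420,310)}.items():
    p=np.load(f"c_{n}.npz")["p"][y0:y1,x0:x1,::-1]
    s=600//(y1-y0) if n=="side" else 3
    cv2.imwrite(f"pics/{n}_crop.png",cv2.resize(p,None,fx=s,fy=s,interpolation=cv2.INTER_CUBIC))
E
```

```text
side cone 0.78 684 (np.float64(363.0), np.float64(328.0)) med [ 0.5774 -0.2999  0.0431] min [ 0.562  -0.3098  0.0032] max [ 0.6053 -0.2718  0.0707]
side cone 0.59 507 (np.float64(346.0), np.float64(271.0)) med [ 0.6266 -0.1113  0.0386] min [ 0.6113 -0.12    0.0013] max [ 0.6497 -0.0926  0.0659]
side red_key 0.76 196 (np.float64(293.0), np.float64(318.0)) med [ 0.4486 -0.2379  0.0663] min [ 0.4446 -0.249   0.0377] max [ 0.4568 -0.2202  0.0819]
side red_key 0.46 906 (np.float64(408.0), np.float64(288.0)) med [ 0.7169 -0.2365  0.053 ] min [ 0.6985 -0.2499  0.0022] max [ 0.7491 -0.1968  0.0751]
side blue_key 0.55 205 (np.float64(277.0), np.float64(300.0)) med [ 0.4378 -0.1677  0.0626] min [ 0.4336 -0.181   0.0038] max [ 0.4708 -0.1035  0.0815]
side keyway 0.66 7028 (np.float64(303.0), np.float64(220.0)) med [0.5922 0.0715 0.0793] min [ 0.515  -0.0391  0.0218] max [0.6831 0.2476 0.1118]
side key_block 0.98 1589 (np.float64(286.0), np.float64(328.0)) med [ 0.4356 -0.2261  0.0307] min [ 4.129e-01 -2.748e-01 -2.000e-04] max [ 0.4769 -0.1321  0.0374]
side key_block 0.62 3504 (np.float64(367.0
[... 888 characters left out ...]
0), np.float64(282.0)) med [ 0.4395 -0.1612  0.0777] min [ 0.4357 -0.174   0.0483] max [ 0.4466 -0.1459  0.0859]
top keyway 0.96 6759 (np.float64(230.0), np.float64(229.0)) med [0.6014 0.1122 0.0865] min [ 0.5194 -0.0268  0.0602] max [0.6887 0.2493 0.1149]
top key_block 0.8 858 (np.float64(341.0), np.float64(282.0)) med [ 0.441  -0.1939  0.0339] min [ 0.4168 -0.2645  0.0035] max [ 0.4742 -0.1215  0.0418]
top juicer 0.82 6963 (np.float64(230.0), np.float64(229.0)) med [0.6011 0.1139 0.0856] min [ 0.5193 -0.0277  0.035 ] max [0.691  0.2503 0.1148]
top juicer 0.51 937 (np.float64(341.0), np.float64(282.0)) med [ 0.4424 -0.1941  0.0336] min [ 0.4159 -0.2676  0.0023] max [ 0.4768 -0.1201  0.0421]
```

View pics/side_crop.png

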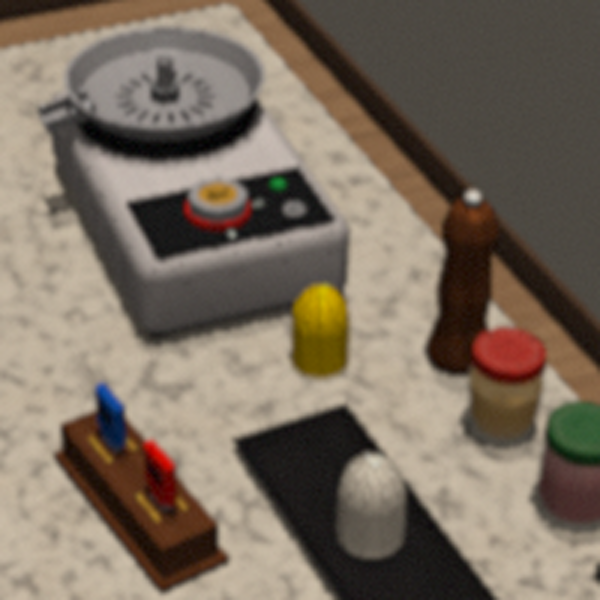

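View pics/top_crop.png

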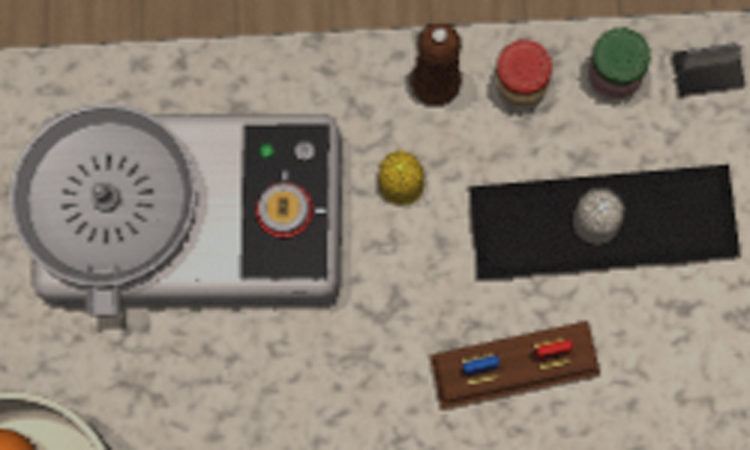

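```bash
python3 - <<'E'
from h import *
from scipy.optimize import least_squares
def circ(P,r,c0):
    s=least_squares(lambda c:np.hypot(P[:,0]-c[0],P[:,1]-c[1])-r,c0,loss="soft_l1",f_scale=.001)
    return s.x.round(4),np.median(abs(s.fun)).round(4),len(P)
def box(W,lo,hi): return W[((W>lo)&(W<hi)).all(-1)]
for n in("side","top"):
    W=np.load(f"c_{n}.npz")["W"]
    P=box(W,[.54,-.34,.012],[.62,-.25,.046]); print(n,"cone",circ(P,.023,[.58,-.285]))
    P=box(W,[.5,.07,.111],[.72,.3,.121]); P=P[np.hypot(P[:,0]-.612,P[:,1]-.182)>.07]; print("rim",circ(P,.0855,[.612,.182]))
    P=box(W,[.595,.165,.109],[.63,.2,.14]); print("shaft",len(P),P.mean(0).round(4),circ(P,.006,[.612,.182]), P[:,2].max())
    P=box(W,[.56,-.02,.092],[.63,.05,.106]); print("boss",len(P),circ(P[P[:,2]>.096],.012,[.596,.015]),P.mean(0),((P.min(0)+P.max(0))/2).round(4))
    P=box(W,[.48,-.06,.074],[.74,.09,.086]).astype(np.float32); print("housing",cv2.minAreaRect(P[:,:2]*1000),np.percentile(P[:,2],50))
    P=box(W,[.40,-.30,.031],[.5,-.10,.041]).astype(np.float32); print("block",cv2.minAreaRect(P[:,:2]*1000))
    for k,(a,b) in {"blue":(-.19,-.135),"red":(-.26,-.2)}.items():
        P=box(W,[.42,a,.05],[.48,b,.09]).astype(np.float32); print(k,len(P),P.mean(0),cv2.minAreaRect(P[:,:2]*1000),P[:,2].max())
        T=P[P[:,2]>.076]; print("  top",len(T),T.mean(0),np.linalg.svd(T[:,:2]-T[:,:2].mean(0))[2][0])
E
```

```text
side cone (array([ 0.5849, -0.2858]), np.float64(0.001), 276)
rim (array([0.6112, 0.1759]), np.float64(0.0022), 217)
shaft 50 [0.6091 0.1732 0.1219] (array([0.6102, 0.1762]), np.float64(0.0015), 50) 0.13434039892552024
boss 199 (array([0.592 , 0.0106]), np.float64(0.0059), 137) [0.59231845 0.00958373 0.09700568] [0.5924 0.0116 0.0967]
housing ((602.296630859375, 26.001914978027344), (130.0297393798828, 171.7077178955078), 89.24420928955078) 0.078984104
block ((445.47637939453125, -198.2044677734375), (46.39283752441406, 152.01229858398438), 8.967638969421387)
blue 144 [ 0.4384537  -0.1686791   0.06892607] ((439.4216003417969, -163.8233642578125), (11.178884506225586, 36.90470504760742), 9.40018367767334) 0.08268633
  top 51 [ 0.43956816 -0.16598389  0.07913993] [ 0.13505843 -0.99083763]
red 157 [ 0.44957587 -0.23716877  0.06912107] ((450.5396423339844, -233.68118286132812), (11.361565589904785, 32.2935676574707), 8.703569412231445) 0.08351599
  top 60 [ 0.45038685 -0.23452726  0.07922048] [ 0.19497234 -0.98080873]
top cone (array([ 0.5871, -0.2851]), np.float64(0.0009), 55)
rim (arra
[... 253 characters left out ...]
0153 0.0988]
housing ((605.3123779296875, 29.320655822753906), (122.93292236328125, 174.75277709960938), 88.14192962646484) 0.08014846
block ((447.65814208984375, -194.76498413085938), (45.21376037597656, 147.71664428710938), 9.415299415588379)
blue 52 [ 0.4408572 -0.1600945  0.076768 ] ((441.7666015625, -160.01535034179688), (10.393982887268066, 31.87579917907715), 9.961353302001953) 0.08690603
  top 37 [ 0.44195393 -0.16094178  0.0803092 ] [ 0.11966395 -0.9928145 ]
red 56 [ 0.4521785  -0.229001    0.07640248] ((453.01153564453125, -228.77978515625), (11.411831855773926, 33.739505767822266), 5.763956546783447) 0.08514631
  top 40 [ 0.45316133 -0.23007226  0.07986005] [-0.1687237  0.9856634]
```

Candidates for the white cone: the white one in the tray at side (363,328) / top (370,231), and the yellow look-alike at side (346,271) / top (303,218). I choose the white one, and the crop confirms it. For the red key: the red head in the block's right slot at side (293,318), the blue key at (277,300), and a red jar lid at (408,288). I choose the first.

```bash
cat > rel.py <<'E'
import sys
from h import *
def rel(x,y,z,a):
    s=arm.observe(); Rc=R.from_quat(s["tcp_rot"]); a=np.radians(a)
    yv=np.array([np.cos(a),np.sin(a),0]); zv=np.array([0,0,-1.]); xv=np.cross(yv,zv)
    Rt=R.from_matrix(np.stack([xv,yv,zv],1)); 
    d=Rc.inv().apply(np.array([x,y,z])-s["eef_pos"])
    tw=(Rc.inv()*Rt).as_rotvec(degrees=True)
    yc=Rc.as_matrix()[:,1]
    print("t",s["time_s"],"pos",s["eef_pos"].round(4),"jaw",np.degrees(np.arctan2(yc[1],yc[0])).round(2),"F",s["contact_force"].round(1),"T",s["ft_torque"].round(2),"w",round(s["grip_width"],4),"q7",s["joint_positions"][6].round(2))
    print("dist",np.linalg.norm(d).round(4),"xyz",(d/.5).round(4),"twist",(tw/30).round(4))
if __name__=="__main__": rel(*map(float,sys.argv[1:]))
E
python3 rel.py .5 .4 .26 50
```

```text
t 1.7 pos [0.168  0.7053 0.2313] jaw 76.6 F [ 0.1 -0.8  0.5] T [0.04 0.03 0.03] w 0.0854 q7 -0.03
dist 0.4519 xyz [-0.7874 -0.4401 -0.0574] twist [1.000e-04 1.000e-04 8.868e-01]
```

```bash
python3 -m creep '[{"twist":[0,0,0.88],"xyz":[-0.787,-0.44,-0.057],"grip":-1},{"twist":[0,0,0.88],"xyz":[-0.787,-0.44,-0.057],"grip":-1},{"twist":[0,0,0.88],"xyz":[-0.787,-0.44,-0.057],"grip":-1},{"twist":[0,0,0.88],"xyz":[-0.787,-0.44,-0.057],"grip":-1},{"twist":[0,0,0.88],"xyz":[-0.787,-0.44,-0.057],"grip":-1},{"twist":[0,0,0.88],"xyz":[-0.787,-0.44,-0.057],"grip":-1},{"twist":[0,0,0.88],"xyz":[-0.787,-0.44,-0.057],"grip":-1},{"twist":[0,0,0.88],"xyz":[-0.787,-0.44,-0.057],"grip":-1},{"twist":[0,0,0.88],"xyz":[-0.787,-0.44,-0.057],"grip":-1},{"twist":[0,0,0.88],"xyz":[-0.787,-0.44,-0.057],"grip":-1}]'; python3 rel.py .6 -.05 .26 20
```

```text
time_s: 2.7
eef_pos: [0.5077, 0.3916, 0.2611]
tcp_rot: [0.347, 0.938, -0.001, 0.004]
contact_force: [0.4, -0.4, 0.6]
grip_width: 0.0853
t 2.7 pos [0.5077 0.3916 0.2611] jaw 49.41 F [ 0.4 -0.4  0.6] T [-0.01 -0.    0.02] w 0.0853 q7 0.24
dist 0.4511 xyz [-0.7147 -0.5505  0.0064] twist [0.006  0.0123 0.9804]
```

```bash
python3 -m creep '[{"twist":[0.006,0.012,0.98],"xyz":[-0.715,-0.55,0.006],"grip":-1},{"twist":[0.006,0.012,0.98],"xyz":[-0.715,-0.55,0.006],"grip":-1},{"twist":[0.006,0.012,0.98],"xyz":[-0.715,-0.55,0.006],"grip":-1},{"twist":[0.006,0.012,0.98],"xyz":[-0.715,-0.55,0.006],"grip":-1},{"twist":[0.006,0.012,0.98],"xyz":[-0.715,-0.55,0.006],"grip":-1},{"twist":[0.006,0.012,0.98],"xyz":[-0.715,-0.55,0.006],"grip":-1},{"twist":[0.006,0.012,0.98],"xyz":[-0.715,-0.55,0.006],"grip":-1},{"twist":[0.006,0.012,0.98],"xyz":[-0.715,-0.55,0.006],"grip":-1},{"twist":[0.006,0.012,0.98],"xyz":[-0.715,-0.55,0.006],"grip":-1},{"twist":[0.006,0.012,0.98],"xyz":[-0.715,-0.55,0.006],"grip":-1}]'; python3 rel.py .586 -.2855 .12 9
```

```text
time_s: 3.7
eef_pos: [0.5992, -0.0503, 0.2579]
tcp_rot: [0.573, 0.819, -0.002, -0.001]
contact_force: [-0.2, 0.8, 0.5]
grip_width: 0.0852
t 3.7 pos [ 0.5992 -0.0503  0.2579] jaw 20.05 F [-0.2  0.8  0.5] T [-0.01  0.04 -0.02] w 0.0852 q7 0.57
dist 0.2729 xyz [-0.4324 -0.185   0.277 ] twist [-0.0072  0.0034  0.3683]
```

```bash
python3 -m creep '[{"twist":[-0.007,0.003,0.37],"xyz":[-0.432,-0.185,0.277],"grip":-1},{"twist":[-0.007,0.003,0.37],"xyz":[-0.432,-0.185,0.277],"grip":-1},{"twist":[-0.007,0.003,0.37],"xyz":[-0.432,-0.185,0.277],"grip":-1},{"twist":[-0.007,0.003,0.37],"xyz":[-0.432,-0.185,0.277],"grip":-1},{"twist":[-0.007,0.003,0.37],"xyz":[-0.432,-0.185,0.277],"grip":-1},{"twist":[-0.007,0.003,0.37],"xyz":[-0.432,-0.185,0.277],"grip":-1},{"twist":[-0.007,0.003,0.37],"xyz":[-0.432,-0.185,0.277],"grip":-1},{"twist":[-0.007,0.003,0.37],"xyz":[-0.432,-0.185,0.277],"grip":-1}]'; python3 - <<'E'
from h import *
s=arm.observe(); tcp=s["eef_pos"]
for n in("side","top"):
    p,d=arm.capture(n); W=cloud(n,d); np.savez(f"d_{n}.npz",p=p,W=W)
    u,v=proj(n,tcp)[0].astype(int); c=p[max(0,v-75):v+75,max(0,u-100):u+100,::-1]
    c=cv2.resize(c,None,fx=4,fy=4,interpolation=cv2.INTER_CUBIC)
    cv2.imwrite(f"pics/{n}_1.png",c)
E
python3 rel.py .586 -.2855 .016 9
```

```text
time_s: 4.5
eef_pos: [0.5881, -0.2733, 0.1175]
tcp_rot: [0.645, 0.764, 0.002, -0.004]
contact_force: [-0.1, 0.6, -0.1]
grip_width: 0.0855
t 4.6 pos [ 0.5892 -0.2717  0.1182] jaw 9.88 F [-1.  -0.4 -0.2] T [-0.01 -0.    0.07] w 0.0857 q7 0.87
dist 0.1032 xyz [-0.0275 -0.011   0.2043] twist [-0.0009 -0.014   0.0293]
```

View pics/side_1.png

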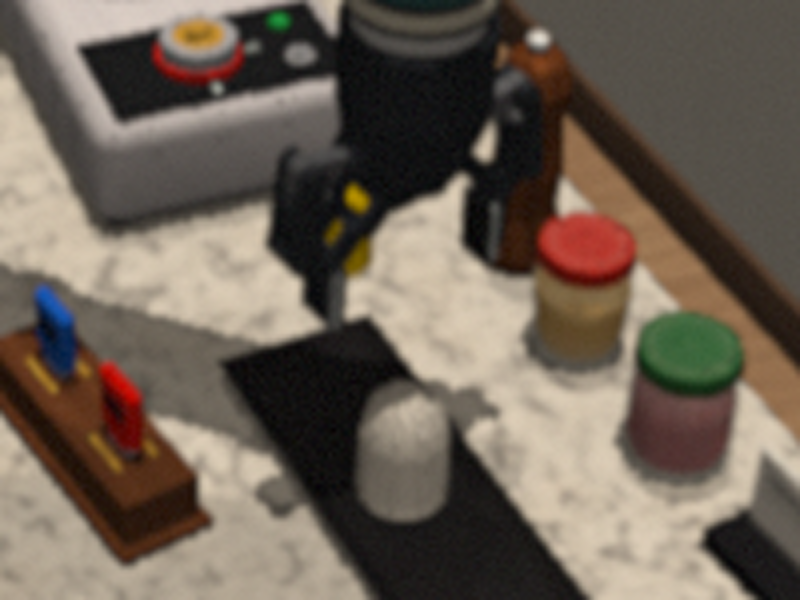

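View pics/top_1.png

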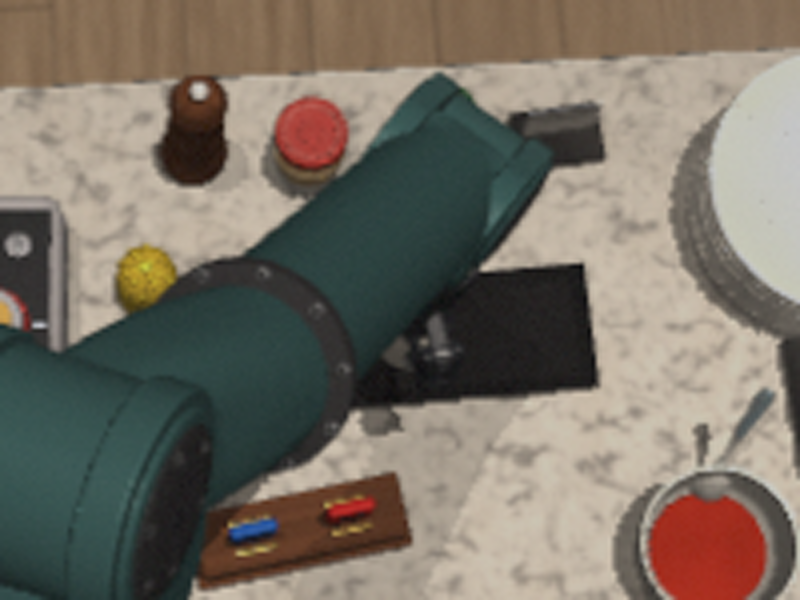

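```bash
python3 -m creep '[{"twist":[0,0,0],"xyz":[0,0,0],"grip":-1},{"twist":[0,0,0],"xyz":[0,0,0],"grip":-1}]'; python3 rel.py .586 -.2855 .09 9
```

```text
time_s: 4.8
eef_pos: [0.5888, -0.2726, 0.1184]
tcp_rot: [0.644, 0.765, 0.002, -0.003]
contact_force: [0.1, 0.1, -0.6]
grip_width: 0.0853
t 4.8 pos [ 0.5888 -0.2726  0.1184] jaw 9.85 F [ 0.1  0.1 -0.6] T [0.01 0.04 0.03] w 0.0853 q7 0.87
dist 0.0313 xyz [-0.0248 -0.01    0.0566] twist [-0.0012 -0.0121  0.0282]
```

```bash
python3 -m creep '[{"twist":[0,-0.012,0.028],"xyz":[-0.025,-0.01,0.056],"grip":-1},{"twist":[0,-0.012,0.028],"xyz":[-0.025,-0.01,0.056],"grip":-1},{"twist":[0,-0.012,0.028],"xyz":[-0.025,-0.01,0.13],"grip":-1},{"twist":[0,-0.012,0.028],"xyz":[-0.025,-0.01,0.17],"grip":-1},{"twist":[0,-0.012,0.028],"xyz":[-0.025,-0.01,0.205],"grip":-1},{"twist":[0,-0.012,0.028],"xyz":[-0.025,-0.01,0.205],"grip":-1},{"twist":[0,-0.012,0.028],"xyz":[-0.025,-0.01,0.205],"grip":-1}]'; python3 rel.py .586 -.2855 .016 9; python3 - <<'E'
from h import *
s=arm.observe(); tcp=s["eef_pos"]
for n in("side",):
    p,d=arm.capture(n)
    u,v=proj(n,tcp)[0].astype(int); c=p[v-75:v+75,u-100:u+100,::-1]
    cv2.imwrite(f"pics/{n}_2.png",cv2.resize(c,None,fx=4,fy=4,interpolation=cv2.INTER_CUBIC))
E
```

```text
time_s: 5.5
eef_pos: [0.5852, -0.2868, 0.0155]
tcp_rot: [0.65, 0.76, -0.001, -0.0]
contact_force: [1.1, -0.6, 0.6]
grip_width: 0.0851
t 5.5 pos [ 0.5852 -0.2868  0.0155] jaw 8.88 F [ 1.1 -0.6  0.6] T [-0.03 -0.04  0.  ] w 0.0851 q7 0.93
dist 0.0017 xyz [ 0.0024  0.0021 -0.0009] twist [-0.0032  0.0006 -0.0039]
```

View pics/side_2.png

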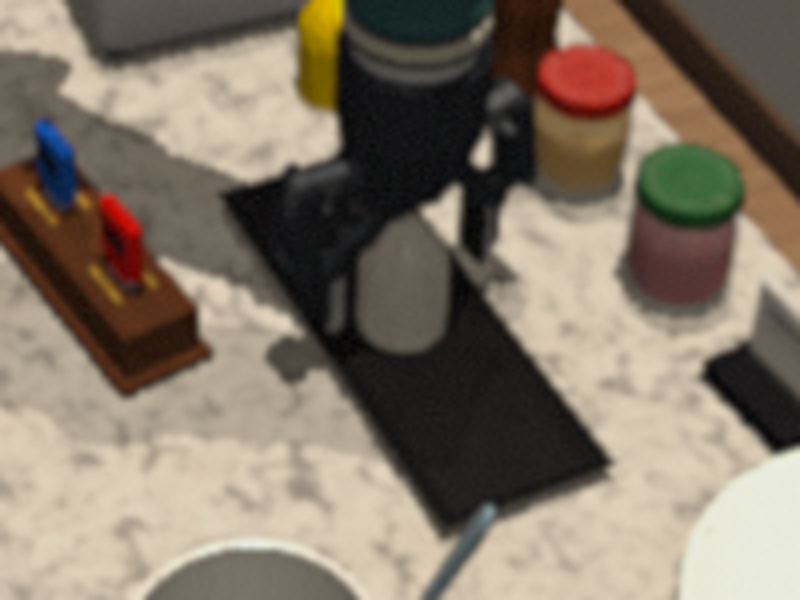

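The cone stands centred between the open fingers in the tray, at crop pixel (402,290). Closing the gripper.

```bash
python3 -m creep '[{"twist":[0,0,0],"xyz":[0,0,0],"grip":1},{"twist":[0,0,0],"xyz":[0,0,0],"grip":1},{"twist":[0,0,0],"xyz":[0,0,0],"grip":1},{"twist":[0,0,0],"xyz":[0,0,0],"grip":1},{"twist":[0,0,0],"xyz":[0,0,0],"grip":1},{"twist":[0,0,0],"xyz":[0,0,0],"grip":1}]'; python3 rel.py .586 -.2855 .24 9
```

```text
time_s: 6.15
eef_pos: [0.5856, -0.2873, 0.0164]
tcp_rot: [0.65, 0.76, -0.0, 0.0]
contact_force: [-1.1, 1.5, 5.7]
grip_width: 0.0447
t 6.15 pos [ 0.5856 -0.2873  0.0164] jaw 8.85 F [-1.1  1.5  5.7] T [0.1  0.11 0.02] w 0.0447 q7 0.93
dist 0.2236 xyz [ 0.0029  0.0012 -0.4473] twist [-0.0005  0.0018 -0.0048]
```

```bash
python3 -m creep '[{"twist":[0,0,0],"xyz":[0,0,-0.04],"grip":1},{"twist":[0,0,0],"xyz":[0,0,-0.1],"grip":1},{"twist":[0,0,0],"xyz":[0,0,-0.2],"grip":1},{"twist":[0,0,0],"xyz":[0,0,-0.3],"grip":1},{"twist":[0,0,0],"xyz":[0,0,-0.4],"grip":1},{"twist":[0,0,0],"xyz":[0,0,-0.4],"grip":1}]'; python3 - <<'E'
from h import *
from scipy.optimize import least_squares
s=arm.observe(); tcp=s["eef_pos"];print(tcp,s["grip_width"],s["contact_force"])
for n in("side",):
    p,d=arm.capture(n); W=cloud(n,d)
    u,v=proj(n,tcp)[0].astype(int); c=p[v-75:v+75,u-100:u+100,::-1]
    cv2.imwrite(f"pics/{n}_3.png",cv2.resize(c,None,fx=4,fy=4,interpolation=cv2.INTER_CUBIC))
    m=max(arm.trace("cone",n),key=lambda r:-abs(np.argwhere(r["pixels"]).mean(0)-[v,u]).sum()); 
    P=W[m["pixels"]]; P=P[~np.isnan(P[:,0])]; print(m["p"],len(P),np.percentile(P,[3,50,97],axis=0).round(4))
    P=P[(P[:,2]<tcp[2]+.025)&(abs(P[:,:2]-tcp[:2]).max(1)<.04)]
    r=least_squares(lambda c:np.hypot(P[:,0]-c[0],P[:,1]-c[1])-.023,tcp[:2],loss="soft_l1",f_scale=.001);print(r.x,np.median(abs(r.fun)),len(P))
E
python3 rel.py .586 -.05 .24 30
```

```text
time_s: 6.75
eef_pos: [0.5892, -0.29, 0.223]
tcp_rot: [0.651, 0.759, 0.001, 0.007]
contact_force: [1.7, -0.9, -1.6]
grip_width: 0.0448
[ 0.58922753 -0.29000012  0.22302664] 0.04482217070703249 [ 1.67498427 -0.88416359 -1.58906522]
0.8 676 [[ 0.5673 -0.3132  0.2099]
 [ 0.5834 -0.3066  0.2466]
 [ 0.6057 -0.2915  0.2774]]
[ 0.58736273 -0.28871217] 0.0009535807790231748 343
t 6.85 pos [ 0.5855 -0.2869  0.2165] jaw 8.87 F [-0.8 -0.7 -2.2] T [ 0.02  0.03 -0.02] w 0.045 q7 0.82
dist 0.2381 xyz [ 0.468   0.074  -0.0475] twist [ 5.000e-04  2.300e-03 -7.044e-01]
```

View pics/side_3.png

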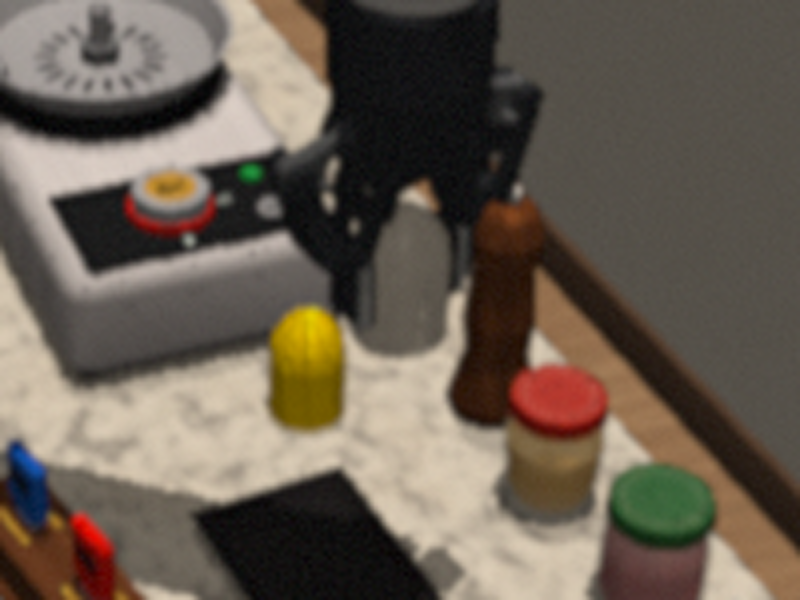

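```bash
python3 rel.py .612 .1795 .2165 9; python3 -m creep '[{"twist":[0,0,0],"xyz":[0.14,0.02,0],"grip":1},{"twist":[0,0,0],"xyz":[0.24,0.04,0],"grip":1},{"twist":[0,0,0],"xyz":[0.34,0.06,0],"grip":1},{"twist":[0,0,0],"xyz":[0.44,0.07,0],"grip":1},{"twist":[0,0,0],"xyz":[0.54,0.09,0],"grip":1},{"twist":[0,0,0],"xyz":[0.64,0.1,0],"grip":1},{"twist":[0,0,0],"xyz":[0.73,0.12,0],"grip":1},{"twist":[0,0,0],"xyz":[0.82,0.14,0],"grip":1},{"twist":[0,0,0],"xyz":[0.88,0.16,0],"grip":1},{"twist":[0,0,0],"xyz":[0.9,0.17,0],"grip":1}]'; python3 rel.py .612 .1795 .17 9
```

```text
t 6.85 pos [ 0.5855 -0.2869  0.2165] jaw 8.87 F [-0.8 -0.7 -2.2] T [ 0.02  0.03 -0.02] w 0.045 q7 0.82
dist 0.4672 xyz [ 9.135e-01  1.961e-01 -9.000e-04] twist [ 0.0009  0.0021 -0.0044]
time_s: 7.85
eef_pos: [0.5974, 0.1801, 0.2117]
tcp_rot: [0.646, 0.763, -0.001, -0.004]
contact_force: [0.7, 0.1, -0.8]
grip_width: 0.0445
t 7.85 pos [0.5974 0.1801 0.2117] jaw 9.5 F [ 0.7  0.1 -0.8] T [ 0.04 -0.03 -0.03] w 0.0445 q7 0.08
dist 0.0442 xyz [-0.0064  0.0292  0.0832] twist [-0.0124 -0.0071  0.0166]
```

```bash
python3 -m creep '[{"twist":[-0.012,-0.007,0.016],"xyz":[-0.006,0.029,0.05],"grip":1},{"twist":[-0.012,-0.007,0.016],"xyz":[-0.006,0.029,0.083],"grip":1},{"twist":[-0.012,-0.007,0.016],"xyz":[-0.006,0.029,0.083],"grip":1},{"twist":[-0.012,-0.007,0.016],"xyz":[-0.006,0.029,0.083],"grip":1}]'; python3 - <<'E'
from h import *
from scipy.optimize import least_squares
s=arm.observe(); tcp=s["eef_pos"];print(tcp)
for n in("side","top"):
    p,d=arm.capture(n); W=cloud(n,d)
    u,v=proj(n,tcp)[0].astype(int); c=p[v-60:v+60,u-80:u+80,::-1]
    cv2.imwrite(f"pics/{n}_4.png",cv2.resize(c,None,fx=5,fy=5,interpolation=cv2.INTER_CUBIC)); print(n,u,v)
    if n=="side":
        m=max(arm.trace("cone",n),key=lambda r:-abs(np.argwhere(r["pixels"]).mean(0)-[v,u]).sum()); 
        P=W[m["pixels"]]; P=P[~np.isnan(P[:,0])]; print(len(P),np.percentile(P,[3,50,97],axis=0).round(4))
        P=P[(P[:,2]<tcp[2]+.025)&(abs(P[:,:2]-tcp[:2]).max(1)<.04)]
        r=least_squares(lambda c:np.hypot(P[:,0]-c[0],P[:,1]-c[1])-.023,tcp[:2],loss="soft_l1",f_scale=.001);print("cone",r.x,np.median(abs(r.fun)),len(P))
    def box(W,lo,hi): return W[((W>lo)&(W<hi)).all(-1)]
    for lo,hi in((.109,.118),(.118,.130),(.130,.142)):
        P=box(W,[.595,.155,lo],[.63,.2,hi]);
        if len(P): print("shaft",lo,len(P),P.mean(0).round(4),P.min(0).round(4),P.max(0).round(4))
print(arm.observe()["eef_pos"])
E
```

```text
time_s: 8.25
eef_pos: [0.6131, 0.1694, 0.1717]
tcp_rot: [0.654, 0.757, -0.001, 0.002]
contact_force: [0.2, 0.8, -1.9]
grip_width: 0.0447
[0.6130692  0.16938051 0.17167517]
side 295 166
453 [[0.5918 0.1446 0.1583]
 [0.6086 0.1528 0.1946]
 [0.6325 0.17   0.2257]]
cone [0.61105417 0.17038058] 0.0013522041142166562 241
shaft 0.109 19 [0.6095 0.1727 0.1136] [0.6032 0.1653 0.1096] [0.6181 0.1805 0.1176]
shaft 0.118 22 [0.6094 0.1732 0.1238] [0.6041 0.167  0.1181] [0.6165 0.1836 0.1289]
shaft 0.13 10 [0.6089 0.1734 0.1328] [0.6024 0.169  0.1306] [0.6136 0.1811 0.1383]
top 203 219
[0.61475689 0.16981425 0.17385673]
```

View pics/side_4.png

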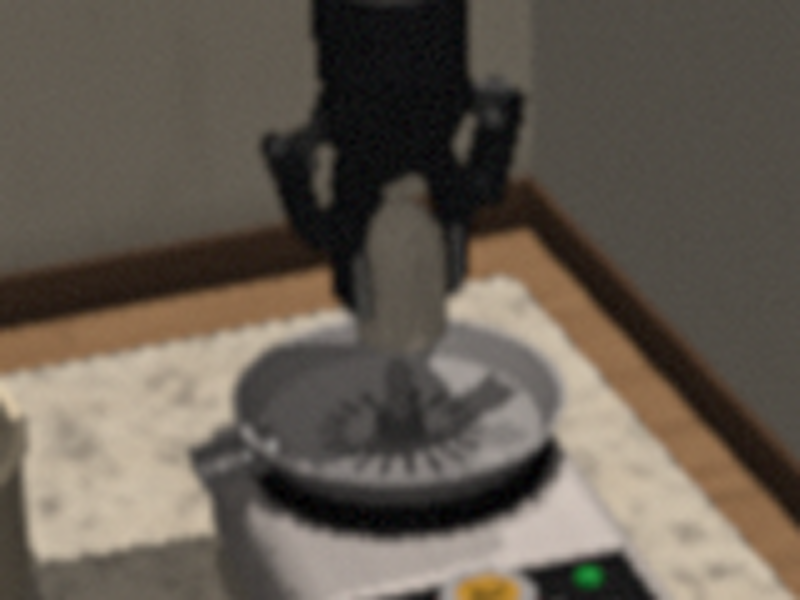

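View pics/top_4.png

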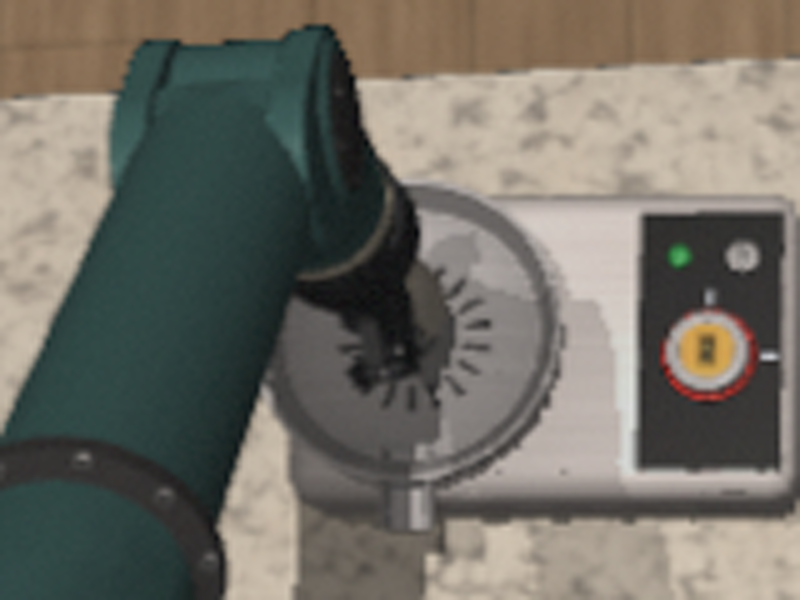

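```bash
python3 rel.py .6122 .1785 .171 9
```

```text
t 8.4 pos [0.6148 0.1698 0.1739] jaw 8.35 F [ 0.9 -0.1 -1.5] T [-0.01  0.02 -0.03] w 0.0449 q7 0.11
dist 0.0095 xyz [ 0.018  -0.0026  0.0056] twist [ 0.0096  0.0071 -0.0218]
```

```bash
python3 -m creep '[{"twist":[0.009,0.007,-0.02],"xyz":[0.018,-0.002,0.006],"grip":1},{"twist":[0.009,0.007,-0.02],"xyz":[0.018,-0.002,0.006],"grip":1},{"twist":[0.009,0.007,-0.02],"xyz":[0.018,-0.002,0.006],"grip":1},{"twist":[0.009,0.007,-0.02],"xyz":[0.018,-0.002,0.006],"grip":1}]'; python3 rel.py .6122 .1785 .171 9;  python3 - <<'E'
from h import *
for n in("side",):
    p,d=arm.capture(n); 
    c=p[166-60:166+60,295-80:295+80,::-1]
    cv2.imwrite(f"pics/{n}_5.png",cv2.resize(c,None,fx=5,fy=5,interpolation=cv2.INTER_CUBIC))
E
python3 rel.py .6122 .1785 .119 9
```

```text
time_s: 8.8
eef_pos: [0.6122, 0.179, 0.1705]
tcp_rot: [0.649, 0.76, -0.0, 0.0]
contact_force: [-0.4, -0.5, -1.6]
grip_width: 0.0446
t 8.8 pos [0.6122 0.179  0.1705] jaw 9.0 F [-0.4 -0.5 -1.6] T [ 0.   -0.02  0.01] w 0.0446 q7 0.11
dist 0.0008 xyz [-0.001  -0.0003 -0.0011] twist [-0.0003  0.0003  0.    ]
t 8.85 pos [0.6123 0.1789 0.1704] jaw 8.99 F [-0.3  0.1 -1.6] T [ 0.   -0.04  0.03] w 0.0445 q7 0.11
dist 0.0514 xyz [-0.0007 -0.0003  0.1029] twist [-0.0003  0.0004 -0.0005]
```

View pics/side_5.png

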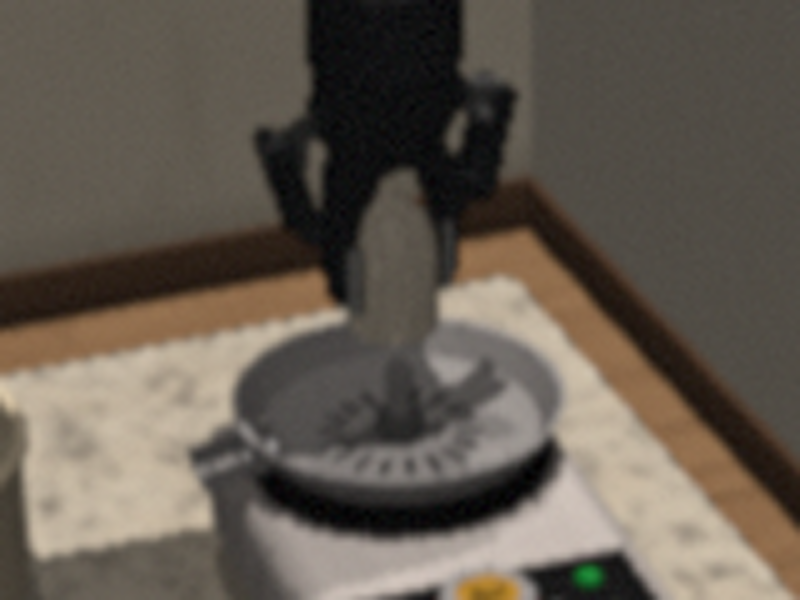

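```bash
python3 - <<'E'
from h import *
q=proj("side",[[.6122,.1785,z] for z in(.19,.16,.136,.125,.11)]); print((q-[215,106])*5)
q=proj("side",[[.6172,.1785,.125],[.6122,.1835,.125]]); print((q-[215,106])*5)
E
```

```text
[[393.30556773 259.68330686]
 [395.27280918 312.9693221 ]
 [396.80814364 354.65764954]
 [397.50076951 373.49352437]
 [398.43431287 398.91009227]]
[[406.63827979 371.57443761]
 [394.04323804 368.97048517]]
```

```bash
python3 - <<'E'
from h import *
p,d=arm.capture("side"); g=p.mean(2)
for v in (174,176,178,180,182,184,186,188): print(v,g[v,280:312].astype(int))
for v in (156,160,164,168): print(v,g[v,278:312].astype(int))
E
```

```text
174 [ 71  71  71  71  71  71  73  76  77  78  80  80  82  86  89  84  81  77
  77  85 107 116 116 116 118 117 114 113 110 112 113 112]
176 [ 71  71  71  71  73  72  76  75  76  78  77  79  80  79  78  78  80  79
  79  92 116 128 127 121 117 118 116 115 113 111 108 108]
178 [ 74  77  79  79  77  83  83  82  82  82  82  78  76  68  64  66  73  79
  81  86 109 139 152 152 151 150 145 142 136 126 108  86]
180 [ 82  83  82  83  82  81  83  80  81  83  82  78  66  60  62  59  57  68
  78  79  87 102 128 150 156 155 154 147 129 107  88  80]
182 [ 82  83  81  81  81  81  83  81  80  82  80  78  64  56  60  59  58  64
  75  78  77  80  94 120 136 139 127 103  84  79  79  79]
184 [81 81 82 82 82 81 78 70 69 75 83 76 66 55 59 56 51 48 54 72 77 75 68 68
 79 87 84 78 78 79 80 79]
186 [81 81 77 72 68 72 73 67 62 59 64 64 59 56 59 57 53 44 52 66 68 59 59 65
 67 67 67 68 72 78 85 99]
188 [ 73  71  71  69  65  63  67  76  77  70  55  43  45  52  57  54  50  42
  44  53  69  74  74  71  66  62  57  62  67  91 116 133]
156 [ 25  19   9  14  13  21  30  48  53  63  77  84  86  83  87  86  86  83
  81  83  82  81  80  70  53  40  50  49  62  95 110 112 111 110]
160 [ 87  75  45  17   7  22  39  55  58  58  75  84  84  83  83  84  83  83
  85  81  80  78  78  70  52  40  47  60  83 104 110 109 109 107]
164 [110 101  64  30  13  20  34  54  54  55  72  80  80  83  83  85  83  83
  84  81  79  80  75  73  99 130 147 159 167 166 169 174 175 178]
168 [138 151 155 152 149 138 105  74  64  65  74  81  82  82  81  84  83  84
  82  77  76  78  75  76 109 158 175 178 178 179 177 177 175 172]
```

```bash
python3 -m creep '[{"twist":[0,0,0],"xyz":[-0.001,0.002,0.02],"grip":1},{"twist":[0,0,0],"xyz":[-0.001,0.002,0.04],"grip":1},{"twist":[0,0,0],"xyz":[-0.001,0.002,0.05],"grip":1},{"twist":[0,0,0],"xyz":[-0.001,0.002,0.06],"grip":1},{"twist":[0,0,0],"xyz":[-0.001,0.002,0.06],"grip":1}]'; python3 rel.py .6132 .1785 .119 9
```

```text
time_s: 9.4
eef_pos: [0.6126, 0.1784, 0.1391]
tcp_rot: [0.65, 0.76, -0.001, -0.001]
contact_force: [0.2, 0.0, -2.0]
grip_width: 0.0443
t 9.4 pos [0.6126 0.1784 0.1391] jaw 8.98 F [ 0.2  0.  -2. ] T [-0.01  0.05 -0.09] w 0.0443 q7 0.13
dist 0.0201 xyz [0.     0.0014 0.0402] twist [-0.0047  0.001  -0.0005]
```

```bash
python3 -m creep '[{"twist":[0,0,0],"xyz":[0,0,0.012],"grip":1},{"twist":[0,0,0],"xyz":[0,0,0.024],"grip":1},{"twist":[0,0,0],"xyz":[0,0,0.034],"grip":1},{"twist":[0,0,0],"xyz":[0,0,0.04],"grip":1},{"twist":[0,0,0],"xyz":[0,0,0.042],"grip":1}]'; python3 rel.py .6132 .1785 .117 9
```

```text
time_s: 9.9
eef_pos: [0.6129, 0.1786, 0.1193]
tcp_rot: [0.65, 0.76, -0.001, -0.001]
contact_force: [-2.6, -0.1, 6.1]
grip_width: 0.0448
t 9.9 pos [0.6129 0.1786 0.1193] jaw 8.98 F [-2.6 -0.1  6.1] T [-0.12  0.58  0.  ] w 0.0448 q7 0.14
dist 0.0023 xyz [-0.0002  0.0005  0.0047] twist [-0.003  -0.0002 -0.0005]
```

```bash
python3 -m creep '[{"twist":[0,0,0],"xyz":[0,0,0.003],"grip":1},{"twist":[0,0,0],"xyz":[0,0,0.003],"grip":1}]'; python3 -m creep '[{"twist":[0,0,0],"xyz":[0,0,0],"grip":-1},{"twist":[0,0,0],"xyz":[0,0,0],"grip":-1},{"twist":[0,0,0],"xyz":[0,0,0],"grip":-1},{"twist":[0,0,0],"xyz":[0,0,0],"grip":-1},{"twist":[0,0,0],"xyz":[0,0,0],"grip":-1},{"twist":[0,0,0],"xyz":[0,0,0],"grip":-1}]'; python3 rel.py .6132 .1785 .24 9
```

```text
time_s: 10.1
eef_pos: [0.613, 0.1786, 0.1193]
tcp_rot: [0.65, 0.76, -0.0, -0.001]
contact_force: [-3.3, 0.0, 9.3]
grip_width: 0.0446
time_s: 10.7
eef_pos: [0.6132, 0.1786, 0.1176]
tcp_rot: [0.65, 0.76, -0.0, -0.0]
contact_force: [-0.1, 1.0, 0.0]
grip_width: 0.0853
t 10.7 pos [0.6132 0.1786 0.1176] jaw 8.99 F [-0.1  1.   0. ] T [ 0.03 -0.   -0.  ] w 0.0853 q7 0.14
dist 0.1224 xyz [-3.000e-04 -2.000e-04 -2.448e-01] twist [-0.0011  0.0005 -0.0004]
```

```bash
python3 -m creep '[{"twist":[0,0,0],"xyz":[0,0,-0.05],"grip":-1},{"twist":[0,0,0],"xyz":[0,0,-0.14],"grip":-1},{"twist":[0,0,0],"xyz":[0,0,-0.24],"grip":-1},{"twist":[0,0,0],"xyz":[0,0,-0.25],"grip":-1},{"twist":[0,0,0],"xyz":[0,0,-0.25],"grip":-1}]'; python3 - <<'E'
from h import *
p,d=arm.capture("side"); W=cloud("side",d)
c=p[106:226,215:375,::-1]
cv2.imwrite("pics/side_6.png",cv2.resize(c,None,fx=5,fy=5,interpolation=cv2.INTER_CUBIC))
print([(r["p"],r["at"]) for r in arm.pinpoint("cone","side")])
P=W[((W>[.58,.13,.15])&(W<[.65,.22,.2])).all(-1)]; print(P[:,2].max(),len(P))
E
python3 rel.py .6 -.05 .24 9
```

```text
time_s: 11.2
eef_pos: [0.6145, 0.1788, 0.2448]
tcp_rot: [0.65, 0.76, 0.002, 0.001]
contact_force: [0.8, 0.8, 0.1]
grip_width: 0.0853
[(0.6, [0.6415, -0.0975, 0.0014]), (0.57, [0.6084, 0.1786, 0.1068]), (0.3, [0.4481, -0.1995, 0.002])]
0.1749133857432743 171
t 11.3 pos [0.6122 0.1786 0.2416] jaw 9.0 F [ 0.7  0.2 -0.2] T [-0.03  0.01 -0.03] w 0.0859 q7 0.07
dist 0.229 xyz [-0.4478 -0.0956  0.0035] twist [-0.0052  0.0004  0.    ]
```

View pics/side_6.png

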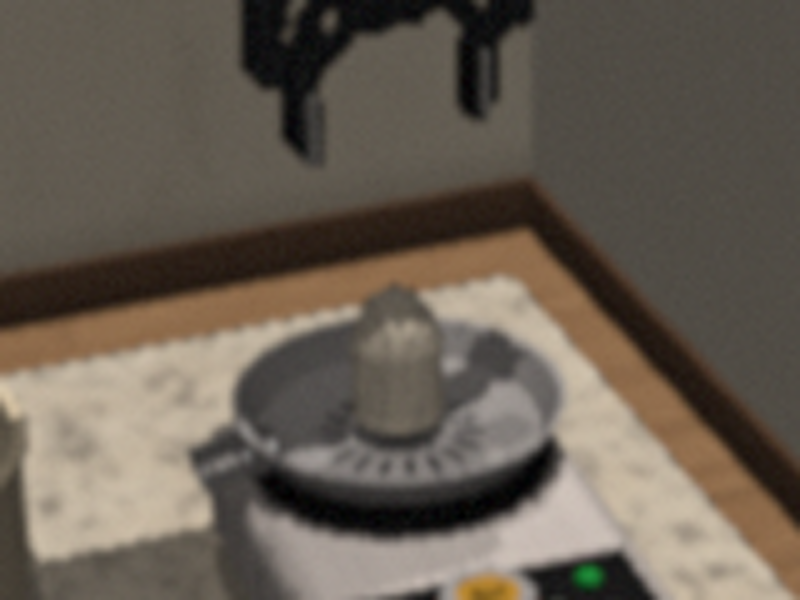

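The white cone sits on the shaft in the bowl at crop (398,360). Its top reads 0.175 m against 0.176 m expected, so it is seated. On to the red key.

```bash
python3 rel.py .452 -.2325 .16 9.2; 
```

```text
t 11.3 pos [0.6122 0.1786 0.2416] jaw 9.0 F [ 0.7  0.2 -0.2] T [-0.03  0.01 -0.03] w 0.0859 q7 0.07
dist 0.4487 xyz [-0.762  -0.4447  0.1645] twist [-0.0052  0.0004 -0.0066]
```

```bash
python3 -m creep '[{"twist":[-0.005,0,-0.007],"xyz":[-0.762,-0.445,0.16],"grip":-1},{"twist":[-0.005,0,-0.007],"xyz":[-0.762,-0.445,0.16],"grip":-1},{"twist":[-0.005,0,-0.007],"xyz":[-0.762,-0.445,0.16],"grip":-1},{"twist":[-0.005,0,-0.007],"xyz":[-0.762,-0.445,0.16],"grip":-1},{"twist":[-0.005,0,-0.007],"xyz":[-0.762,-0.445,0.16],"grip":-1},{"twist":[-0.005,0,-0.007],"xyz":[-0.762,-0.445,0.16],"grip":-1},{"twist":[-0.005,0,-0.007],"xyz":[-0.762,-0.445,0.16],"grip":-1},{"twist":[-0.005,0,-0.007],"xyz":[-0.762,-0.445,0.16],"grip":-1},{"twist":[-0.005,0,-0.007],"xyz":[-0.762,-0.445,0.16],"grip":-1},{"twist":[-0.005,0,-0.007],"xyz":[-0.762,-0.445,0.16],"grip":-1}]'; python3 rel.py .452 -.2325 .14 9.2; python3 -m creep '[{"twist":[0,0,0],"xyz":[0,0,0],"grip":-1},{"twist":[0,0,0],"xyz":[0,0,0],"grip":-1}]'; python3 rel.py .452 -.2325 .14 9.2
```

```text
time_s: 12.3
eef_pos: [0.447, -0.2395, 0.1609]
tcp_rot: [0.653, 0.757, -0.002, -0.001]
contact_force: [0.3, 0.3, 0.4]
grip_width: 0.0856
t 12.3 pos [ 0.447  -0.2395  0.1609] jaw 8.41 F [0.3 0.3 0.4] T [ 0.01 -0.05 -0.01] w 0.0856 q7 0.88
dist 0.0225 xyz [0.0124 0.0121 0.0416] twist [-0.008   0.0031 -0.0262]
time_s: 12.5
eef_pos: [0.4527, -0.2309, 0.1618]
tcp_rot: [0.648, 0.762, 0.001, -0.001]
contact_force: [0.2, 0.5, 0.4]
grip_width: 0.0855
t 12.5 pos [ 0.4527 -0.2309  0.1618] jaw 9.29 F [0.2 0.5 0.4] T [ 0.03  0.   -0.  ] w 0.0855 q7 0.88
dist 0.0219 xyz [-0.0029 -0.002   0.0436] twist [ 0.0005 -0.0033  0.0029]
```

```bash
python3 -m creep '[{"twist":[0,0,0.003],"xyz":[-0.003,-0.002,0.05],"grip":-1},{"twist":[0,0,0.003],"xyz":[-0.003,-0.002,0.1],"grip":-1},{"twist":[0,0,0.003],"xyz":[-0.003,-0.002,0.12],"grip":-1},{"twist":[0,0,0.003],"xyz":[-0.003,-0.002,0.12],"grip":-1},{"twist":[0,0,0.003],"xyz":[-0.003,-0.002,0.12],"grip":-1}]'; python3 - <<'E'
from h import *
tcp=arm.observe()["eef_pos"]
for n in("side","top"):
    p,d=arm.capture(n); u,v=proj(n,[.452,-.2325,.065])[0]; print(n,u,v); u,v=int(u),int(v)
    c=p[v-45:v+45,u-60:u+60,::-1]
    cv2.imwrite(f"pics/{n}_7.png",cv2.resize(c,None,fx=6,fy=6,interpolation=cv2.INTER_CUBIC))
E
python3 rel.py .452 -.2325 .047 9.2
```

```text
time_s: 13.0
eef_pos: [0.453, -0.2334, 0.1032]
tcp_rot: [0.648, 0.762, 0.001, 0.001]
contact_force: [-0.0, 0.5, -0.3]
grip_width: 0.0852
side 293.2825470492429 316.4116555848176
top 355.02144969242937 276.58110696572015
t 13.1 pos [ 0.4532 -0.2341  0.1038] jaw 9.15 F [-1.3 -0.1 -0.3] T [0.02 0.   0.05] w 0.085 q7 0.95
dist 0.0568 xyz [ 0.0037 -0.0024  0.1135] twist [ 0.0071  0.0021 -0.0018]
```

View pics/side_7.png

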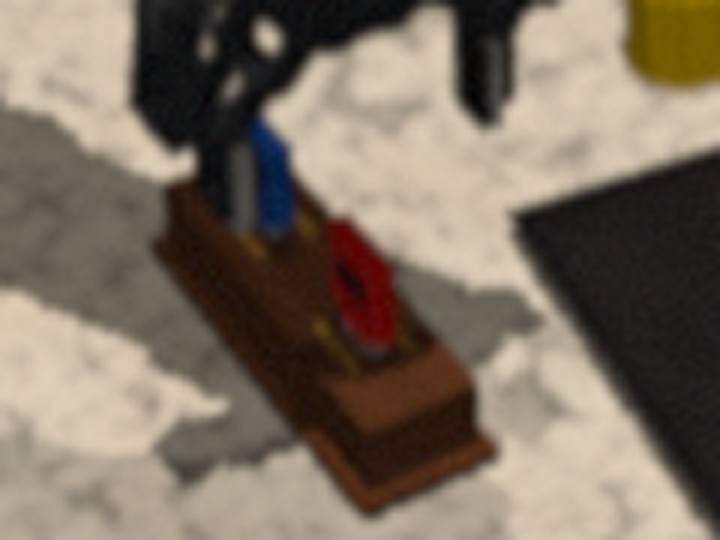

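View pics/top_7.png

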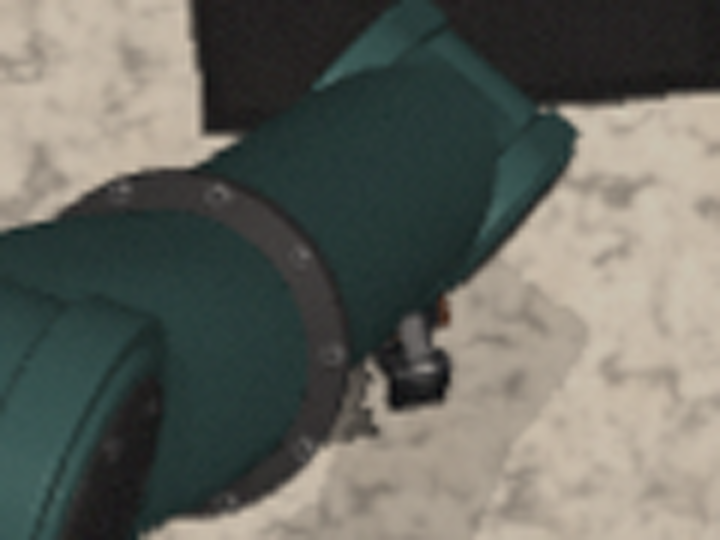

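The side crop shows the red head at (362,283), between and below the open fingers. The blue key, at (272,180), is behind it and 70 mm off, clear of the fingers. Descending.

```bash
python3 -m creep '[{"twist":[0.007,0.002,-0.002],"xyz":[0.002,-0.002,0.04],"grip":-1},{"twist":[0.007,0.002,-0.002],"xyz":[0.002,-0.002,0.08],"grip":-1},{"twist":[0.007,0.002,-0.002],"xyz":[0.002,-0.002,0.113],"grip":-1},{"twist":[0.007,0.002,-0.002],"xyz":[0.002,-0.002,0.113],"grip":-1},{"twist":[0.007,0.002,-0.002],"xyz":[0.002,-0.002,0.113],"grip":-1}]'; python3 - <<'E'
from h import *
for n in("side",):
    p,d=arm.capture(n); u,v=293,316
    c=p[v-60:v+45,u-70:u+70,::-1]
    cv2.imwrite(f"pics/{n}_8.png",cv2.resize(c,None,fx=5,fy=5,interpolation=cv2.INTER_CUBIC))
E
python3 rel.py .452 -.233 .047 9.2
```

```text
time_s: 13.6
eef_pos: [0.4518, -0.2336, 0.0471]
tcp_rot: [0.648, 0.761, -0.0, -0.0]
contact_force: [0.7, -0.3, 0.6]
grip_width: 0.0852
t 13.65 pos [ 0.452  -0.2337  0.0474] jaw 9.16 F [-0.7 -0.3  0.2] T [-0.01 -0.05 -0.01] w 0.0859 q7 1.0
dist 0.0008 xyz [0.0014 0.0002 0.0008] twist [-0.0001  0.0004 -0.0015]
```

View pics/side_8.png

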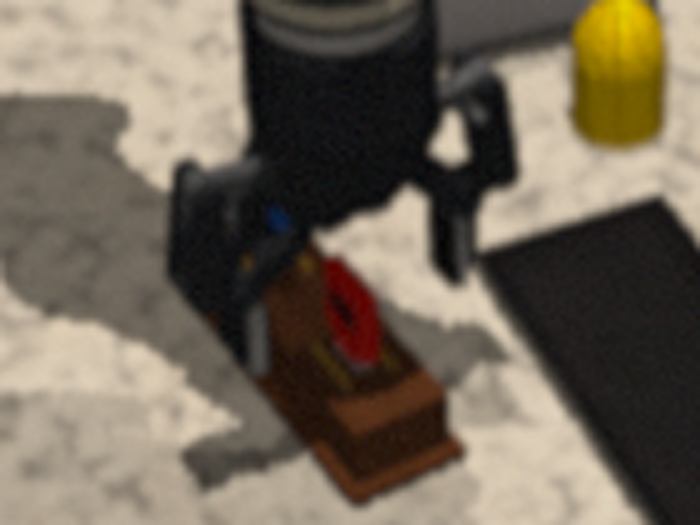

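```bash
python3 -m creep '[{"twist":[0,0,0],"xyz":[0,0,0],"grip":1},{"twist":[0,0,0],"xyz":[0,0,0],"grip":1},{"twist":[0,0,0],"xyz":[0,0,0],"grip":1},{"twist":[0,0,0],"xyz":[0,0,0],"grip":1},{"twist":[0,0,0],"xyz":[0,0,0],"grip":1},{"twist":[0,0,0],"xyz":[0,0,0],"grip":1},{"twist":[0,0,0],"xyz":[0,0,0],"grip":1},{"twist":[0,0,0],"xyz":[0,0,0],"grip":1}]'; python3 rel.py .452 -.233 .1 9.2
```

```text
time_s: 14.45
eef_pos: [0.4525, -0.2333, 0.0466]
tcp_rot: [0.648, 0.762, 0.0, -0.0]
contact_force: [2.6, 0.4, 0.9]
grip_width: 0.0092
t 14.45 pos [ 0.4525 -0.2333  0.0466] jaw 9.19 F [2.6 0.4 0.9] T [ 0.19 -0.72 -0.01] w 0.0092 q7 1.0
dist 0.0534 xyz [ 0.0008 -0.0009 -0.1069] twist [ 0.0002 -0.0003 -0.0002]
```

```bash
python3 -m creep '[{"twist":[0,0,0],"xyz":[0,0.001,-0.03],"grip":1},{"twist":[0,0,0],"xyz":[0,0.001,-0.06],"grip":1},{"twist":[0,0,0],"xyz":[0,0.001,-0.09],"grip":1},{"twist":[0,0,0],"xyz":[0,0.001,-0.17],"grip":1},{"twist":[0,0,0],"xyz":[0,0.001,-0.25],"grip":1},{"twist":[0,0,0],"xyz":[0,0.001,-0.307],"grip":1},{"twist":[0,0,0],"xyz":[0,0.001,-0.307],"grip":1}]'; python3 rel.py .5 -.12 .2 35; python3 - <<'E'
from h import *
tcp=arm.observe()["eef_pos"]
p,d=arm.capture("side"); u,v=proj("side",tcp)[0].astype(int)
c=p[v-60:v+60,u-80:u+80,::-1]
cv2.imwrite("pics/side_9.png",cv2.resize(c,None,fx=5,fy=5,interpolation=cv2.INTER_CUBIC))
E
```

```text
time_s: 15.15
eef_pos: [0.4531, -0.2347, 0.2031]
tcp_rot: [0.649, 0.761, 0.001, 0.002]
contact_force: [0.9, 0.5, -0.8]
grip_width: 0.0089
t 15.15 pos [ 0.4531 -0.2347  0.2031] jaw 9.12 F [ 0.9  0.5 -0.8] T [-0.04 -0.02  0.03] w 0.0089 q7 0.85
dist 0.1239 xyz [0.2116 0.1289 0.0061] twist [ 0.0056  0.0055 -0.8626]
```

View pics/side_9.png

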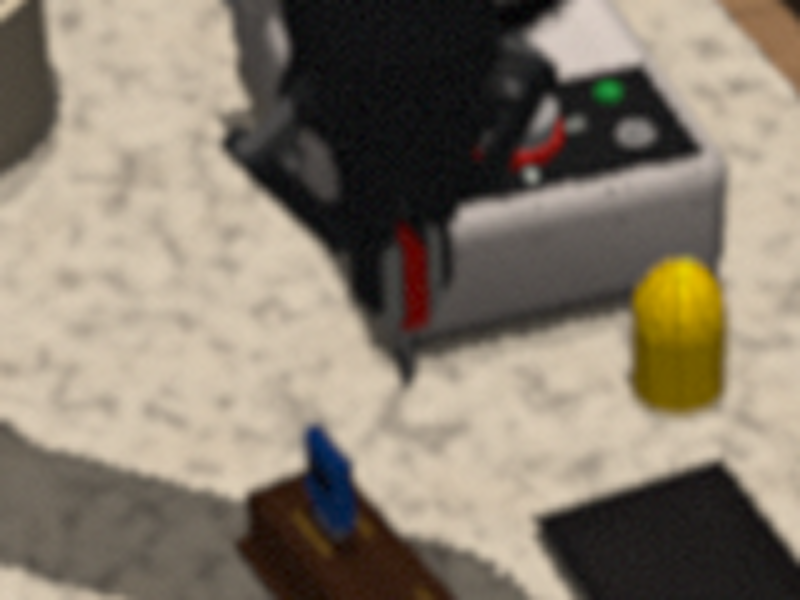

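The side crop shows the red key held upright between the pads, head at (412,275) and blade tip at (405,378). The blue key is still in its slot at (330,480). Now I refine the keyway pose from the first pictures.

```bash
python3 - <<'E'
from h import *
def toplane(n,uv,z):
    K,D,Rm,t,_=cam(n); q=cv2.undistortPoints(np.asarray(uv,float).reshape(-1,1,2),K,D).reshape(-1,2)
    r=np.c_[q,np.ones(len(q))]@Rm; o=-Rm.T@t; return o+r*((z-o[2])/r[:,2])[:,None]
for n,roi in(("top",(240,195,292,262)),("side",(280,205,350,260))):
    p=np.load(f"c_{n}.npz")["p"]; x0,y0,x1,y1=roi
    h=cv2.cvtColor(np.ascontiguousarray(p),cv2.COLOR_RGB2HSV)[y0:y1,x0:x1].astype(int)
    gold=(h[...,0]>12)&(h[...,0]<28)&(h[...,1]>90)&(h[...,2]>120)
    red=((h[...,0]<8)|(h[...,0]>172))&(h[...,1]>120)&(h[...,2]>90)
    for nm,m,z in(("gold",gold,.1),("red",red,.083)):
        m8=m.astype(np.uint8); k,l,st,ce=cv2.connectedComponentsWithStats(m8)
        v,u=np.nonzero(m); uv=np.c_[u+x0,v+y0]
        if nm=="gold" : b=1+np.argmax(st[1:,4]); v,u=np.nonzero(l==b); hull=cv2.convexHull(np.c_[u,v].astype(np.float32)); M=cv2.moments(hull); c=[M["m10"]/M["m00"]+x0,M["m01"]/M["m00"]+y0]
        else: c=(uv.min(0)+uv.max(0))/2
        print(n,nm,m.sum(),np.round(c,2),toplane(n,[c],z)[0].round(4))
    c=p[y0:y1,x0:x1,::-1]; cv2.imwrite(f"pics/{n}_kw.png",cv2.resize(c,None,fx=9,fy=9,interpolation=cv2.INTER_CUBIC))
# housing edges in top: points of Canny near front edge
p=np.load("c_top.npz")["p"]; W=np.load("c_top.npz")["W"]
g=cv2.cvtColor(np.ascontiguousarray(p),cv2.COLOR_RGB2GRAY)
m=((g<70)).astype(np.uint8)[195:262,245:290]; k,l,st,ce=cv2.connectedComponentsWithStats(m); b=1+np.argmax(st[1:,4]); v,u=np.nonzero(l==b)
T=toplane("top",np.c_[u+245,v+195],.08)[:,:2].astype(np.float32)*1000; print("console",cv2.minAreaRect(T))
for n in("top","side"):
    W=np.load(f"c_{n}.npz")["W"]; P=W[((W>[.48,-.06,.04])&(W<[.74,.09,.086])).all(-1)]
    # left (front) edge x min per y bin, right edge y min per x bin
    ys=np.arange(-.015,.075,.006); e=[(y,np.percentile(P[abs(P[:,1]-y)<.003,0],2),np.percentile(P[abs(P[:,1]-y)<.003,0],98)) for y in ys]; e=np.array(e)
    print(n,np.degrees(np.arctan(np.polyfit(e[:,0],e[:,1],1)[0])),np.degrees(np.arctan(np.polyfit(e[:,0],e[:,2],1)[0])))
    xs=np.arange(.54,.67,.006); e=np.array([(x,np.percentile(P[abs(P[:,0]-x)<.003,1],2)) for x in xs]); print(-np.degrees(np.arctan(np.polyfit(e[:,0],e[:,1],1)[0])))
E
```

```text
top gold 77 [263.94 228.5 ] [0.5959 0.0147 0.1   ]
top red 46 [264.  230.5] [0.594  0.0163 0.083 ]
side gold 121 [312.11 224.05] [0.5929 0.0123 0.1   ]
side red 73 [312. 231.] [0.5908 0.0084 0.083 ]
console ((605.456787109375, 14.366170883178711), (79.75428009033203, 145.14215087890625), 86.88314056396484)
top 2.652772296933327 2.210570949888713
2.8093141805052557
side 2.875813170743561 4.45862722079766
2.5762953629486747
```

View pics/top_kw.png

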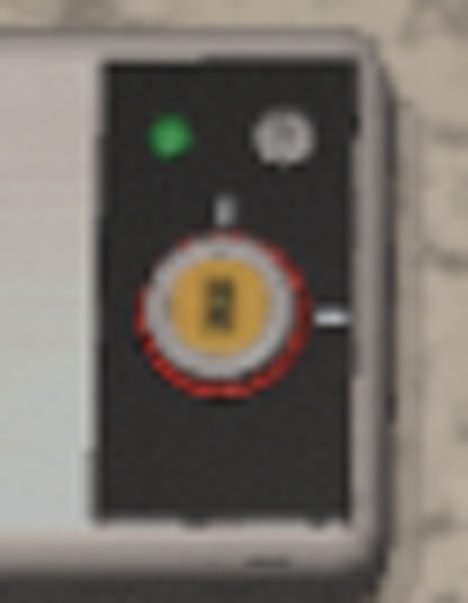

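View pics/side_kw.png

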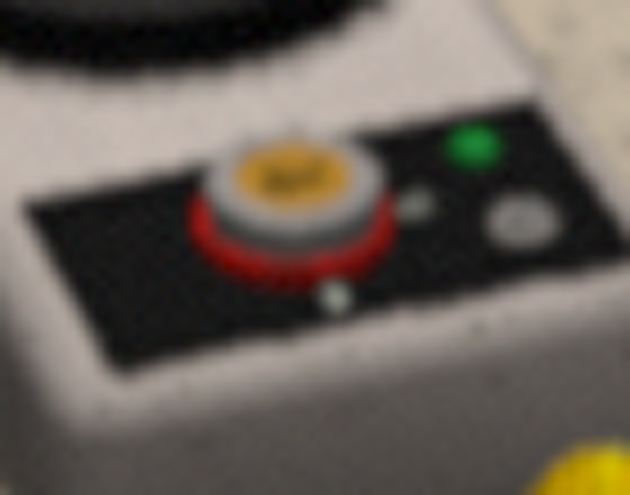

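```bash
python3 -m creep '[{"twist":[0,0,-0.9],"xyz":[0.21,0.13,0],"grip":1},{"twist":[0,0,-0.9],"xyz":[0.21,0.13,0],"grip":1},{"twist":[0,0,-0.9],"xyz":[0.21,0.13,0],"grip":1},{"twist":[0,0,-0.9],"xyz":[0.21,0.13,0],"grip":1},{"twist":[0,0,-0.9],"xyz":[0.21,0.13,0],"grip":1}]'; python3 rel.py .5955 .0132 .2 65
```

```text
time_s: 15.7
eef_pos: [0.4979, -0.1191, 0.1984]
tcp_rot: [0.453, 0.892, -0.001, -0.003]
contact_force: [0.1, -0.9, 0.0]
grip_width: 0.0095
t 15.7 pos [ 0.4979 -0.1191  0.1984] jaw 36.16 F [ 0.1 -0.9  0. ] T [-0.02  0.04 -0.01] w 0.0095 q7 0.99
dist 0.1644 xyz [ 0.0985  0.3136 -0.0041] twist [-0.0055 -0.0094 -0.9613]
```

```bash
python3 -m creep '[{"twist":[-0.005,-0.009,-0.95],"xyz":[0.098,0.313,-0.003],"grip":1},{"twist":[-0.005,-0.009,-0.95],"xyz":[0.098,0.313,-0.003],"grip":1},{"twist":[-0.005,-0.009,-0.95],"xyz":[0.098,0.313,-0.003],"grip":1},{"twist":[-0.005,-0.009,-0.95],"xyz":[0.098,0.313,-0.003],"grip":1},{"twist":[-0.005,-0.009,-0.95],"xyz":[0.098,0.313,-0.003],"grip":1}]'; python3 rel.py .5955 .0132 .18 87.2
```

```text
time_s: 16.2
eef_pos: [0.5975, 0.0135, 0.2003]
tcp_rot: [0.219, 0.976, 0.0, 0.001]
contact_force: [0.1, 0.2, -0.4]
grip_width: 0.0089
t 16.2 pos [0.5975 0.0135 0.2003] jaw 64.7 F [ 0.1  0.2 -0.4] T [-0.03  0.    0.03] w 0.0089 q7 1.15
dist 0.0204 xyz [ 0.0034 -0.0023  0.0406] twist [ 0.001   0.0048 -0.7499]
```

```bash
python3 -m creep '[{"twist":[0,0.004,-0.75],"xyz":[0.003,-0.002,0.04],"grip":1},{"twist":[0,0.004,-0.75],"xyz":[0.003,-0.002,0.04],"grip":1},{"twist":[0,0.004,-0.75],"xyz":[0.003,-0.002,0.04],"grip":1},{"twist":[0,0.004,-0.75],"xyz":[0.003,-0.002,0.04],"grip":1},{"twist":[0,0.004,-0.75],"xyz":[0.003,-0.002,0.04],"grip":1}]'; python3 rel.py .5955 .0132 .153 87.2
```

```text
time_s: 16.7
eef_pos: [0.5939, 0.0093, 0.181]
tcp_rot: [0.028, 1.0, -0.001, -0.0]
contact_force: [-0.4, -1.2, -0.6]
grip_width: 0.0092
t 16.7 pos [0.5939 0.0093 0.181 ] jaw 86.76 F [-0.4 -1.2 -0.6] T [ 0.04 -0.03 -0.01] w 0.0092 q7 1.46
dist 0.0283 xyz [-0.0028  0.008   0.0559] twist [-0.0026 -0.0002 -0.0146]
```

```bash
python3 -m creep '[{"twist":[0,0,0],"xyz":[0,0,0],"grip":1},{"twist":[0,0,0],"xyz":[0,0,0],"grip":1}]'; python3 rel.py .5955 .0132 .153 87.2
```

```text
time_s: 16.9
eef_pos: [0.595, 0.0117, 0.1813]
tcp_rot: [0.026, 1.0, -0.0, 0.001]
contact_force: [-1.3, -0.5, -1.1]
grip_width: 0.0091
t 16.9 pos [0.595  0.0117 0.1813] jaw 87.06 F [-1.3 -0.5 -1.1] T [-0.   -0.01 -0.03] w 0.0091 q7 1.47
dist 0.0284 xyz [-0.0008  0.003   0.0567] twist [-0.0005  0.0027 -0.0048]
```

```bash
python3 -m creep '[{"twist":[0,0.002,-0.005],"xyz":[-0.001,0.003,0.03],"grip":1},{"twist":[0,0.002,-0.005],"xyz":[-0.001,0.003,0.05],"grip":1},{"twist":[0,0.002,-0.005],"xyz":[-0.001,0.003,0.05],"grip":1},{"twist":[0,0.002,-0.005],"xyz":[-0.001,0.003,0.05],"grip":1}]'; python3 rel.py .5955 .0132 .153 87.2; python3 - <<'E'
from h import *
tcp=arm.observe()["eef_pos"]
print(tcp)
for n in("side","top"):
    p,d=arm.capture(n); u,v=proj(n,[.5955,.0132,.12])[0].astype(int); print(n,u,v)
    c=p[v-45:v+45,u-60:u+60,::-1]
    cv2.imwrite(f"pics/{n}_10.png",cv2.resize(c,None,fx=6,fy=6,interpolation=cv2.INTER_CUBIC))
    print((proj(n,[tcp-[0,0,.0405],tcp-[0,0,.0105],[.5955,.0132,.1]])-[u-60,v-45])*6)
E
```

```text
time_s: 17.3
eef_pos: [0.5954, 0.014, 0.1554]
tcp_rot: [0.023, 1.0, -0.0, -0.001]
contact_force: [0.1, -0.1, -0.4]
grip_width: 0.0088
t 17.3 pos [0.5954 0.014  0.1554] jaw 87.33 F [ 0.1 -0.1 -0.4] T [-0.07 -0.07  0.03] w 0.0088 q7 1.47
dist 0.0025 xyz [-0.0004 -0.0015  0.0048] twist [-0.0001 -0.0023  0.0043]
[0.5953581  0.01396069 0.15542203]
side 312 216
[[364.22705525 283.30346517]
 [363.20430304 218.79540351]
 [365.78317954 315.68347506]]
top 263 227
[[364.18616553 272.94466795]
 [357.73413645 258.25631343]
 [368.9273318  279.65650413]]
```

View pics/side_10.png

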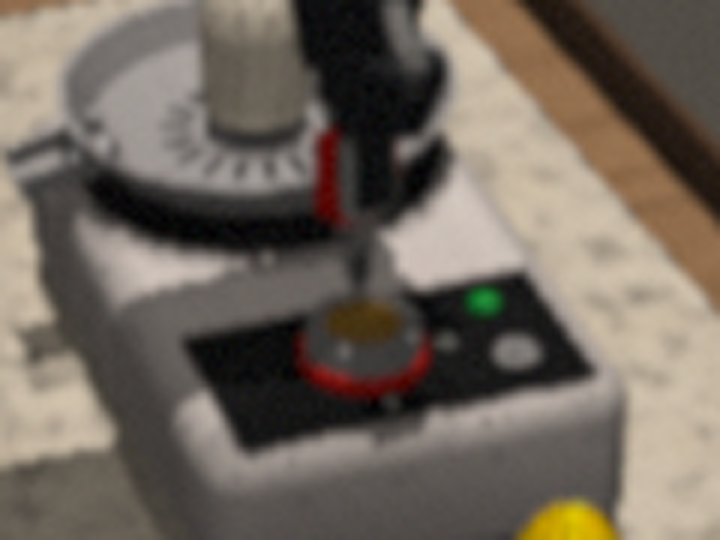

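View pics/top_10.png

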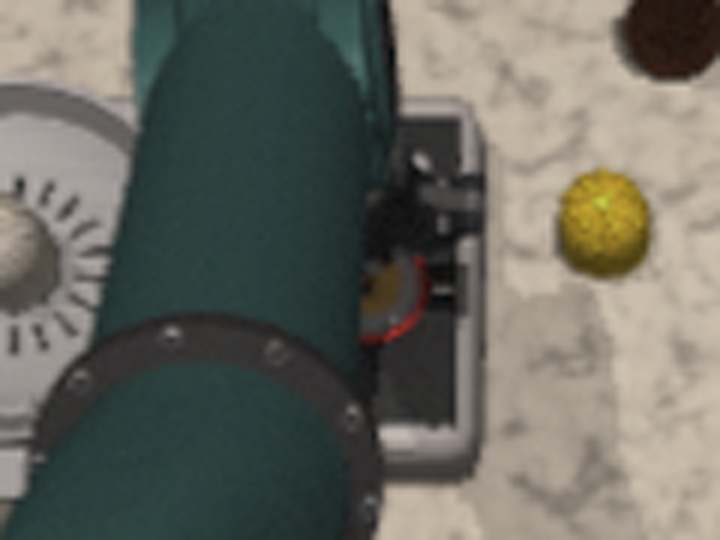

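```bash
python3 -m creep '[{"twist":[0,-0.002,0],"xyz":[-0.004,-0.001,0.01],"grip":1},{"twist":[0,-0.002,0],"xyz":[-0.004,-0.001,0.02],"grip":1},{"twist":[0,-0.002,0],"xyz":[-0.004,-0.001,0.03],"grip":1},{"twist":[0,-0.002,0],"xyz":[-0.004,-0.001,0.04],"grip":1},{"twist":[0,-0.002,0],"xyz":[-0.004,-0.001,0.046],"grip":1},{"twist":[0,-0.002,0],"xyz":[-0.004,-0.001,0.046],"grip":1}]'; python3 rel.py .5973 .0135 .1105 87.2
```

```text
time_s: 18.0
eef_pos: [0.5974, 0.0132, 0.1326]
tcp_rot: [0.023, 1.0, 0.0, 0.0]
contact_force: [-0.1, -0.4, -0.1]
grip_width: 0.009
t 18.0 pos [0.5974 0.0132 0.1326] jaw 87.31 F [-0.1 -0.4 -0.1] T [0.01 0.02 0.04] w 0.009 q7 1.47
dist 0.0221 xyz [0.0002 0.0006 0.0443] twist [0.0001 0.0006 0.0038]
```

```bash
python3 -m creep '[{"twist":[0,0,0.003],"xyz":[0,0,0.008],"grip":1},{"twist":[0,0,0.003],"xyz":[0,0,0.016],"grip":1},{"twist":[0,0,0.003],"xyz":[0,0,0.024],"grip":1},{"twist":[0,0,0.003],"xyz":[0,0,0.024],"grip":1}]'; python3 rel.py .5973 .0135 .1105 87.2
```

```text
time_s: 18.4
eef_pos: [0.5966, 0.0133, 0.1205]
tcp_rot: [0.024, 1.0, 0.0, -0.001]
contact_force: [-1.4, -0.6, -0.4]
grip_width: 0.0091
t 18.4 pos [0.5966 0.0133 0.1205] jaw 87.23 F [-1.4 -0.6 -0.4] T [-0.02  0.33  0.02] w 0.0091 q7 1.47
dist 0.01 xyz [-0.0013  0.0005  0.02  ] twist [-0.     -0.0023  0.0011]
```

```bash
python3 -m creep '[{"twist":[0,0,0],"xyz":[0.001,0,0.008],"grip":1},{"twist":[0,0,0],"xyz":[0.001,0,0.014],"grip":1},{"twist":[0,0,0],"xyz":[0.001,0,0.02],"grip":1},{"twist":[0,0,0],"xyz":[0.001,0,0.022],"grip":1},{"twist":[0,0,0],"xyz":[0.001,0,0.022],"grip":1}]'; python3 rel.py .5965 .0135 .1105 87.2
```

```text
time_s: 18.9
eef_pos: [0.5978, 0.0134, 0.1108]
tcp_rot: [0.024, 1.0, 0.0, 0.001]
contact_force: [-1.0, 0.9, 3.1]
grip_width: 0.0093
t 18.9 pos [0.5978 0.0134 0.1108] jaw 87.23 F [-1.   0.9  3.1] T [0.07 0.28 0.01] w 0.0093 q7 1.47
dist 0.0014 xyz [ 0.0027 -0.      0.0006] twist [0.0011 0.0051 0.0009]
```

```bash
python3 -m creep '[{"twist":[0,0,0],"xyz":[0.001,0,0.002],"grip":1},{"twist":[0,0,0],"xyz":[0.001,0,0.004],"grip":1},{"twist":[0,0,0],"xyz":[0.001,0,0.004],"grip":1}]'; python3 -m creep '[{"twist":[0,0,0],"xyz":[0,0,0.002],"grip":1},{"twist":[0,0,0],"xyz":[0,0,0.004],"grip":1},{"twist":[0,0,0],"xyz":[0,0,0.004],"grip":1}]'; python3 rel.py .5965 .0135 .1105 87.2
```

```text
time_s: 19.2
eef_pos: [0.5978, 0.0135, 0.1095]
tcp_rot: [0.024, 1.0, 0.0, 0.002]
contact_force: [-2.7, 1.0, 8.4]
grip_width: 0.0093
time_s: 19.5
eef_pos: [0.5979, 0.0135, 0.1092]
tcp_rot: [0.024, 1.0, 0.0, 0.002]
contact_force: [-5.8, 0.7, 20.2]
grip_width: 0.0091
t 19.5 pos [0.5979 0.0135 0.1092] jaw 87.22 F [-5.8  0.7 20.2] T [0.09 1.25 0.03] w 0.0091 q7 1.47
dist 0.0019 xyz [ 0.0027 -0.0002 -0.0026] twist [0.0018 0.0066 0.0006]
```

```bash
python3 - <<'E'
from h import *
p,d=arm.capture("side"); u,v=312,216
c=p[v-45:v+45,u-60:u+60,::-1]
cv2.imwrite("pics/side_11.png",cv2.resize(c,None,fx=6,fy=6,interpolation=cv2.INTER_CUBIC))
print([(r["p"],r["at"]) for r in arm.pinpoint("red_key","side")],[(r["p"],r["at"]) for r in arm.pinpoint("red_bow","side")])
E
```

```text
[(0.59, [0.5962, 0.011, 0.1006])] []
```

View pics/side_11.png

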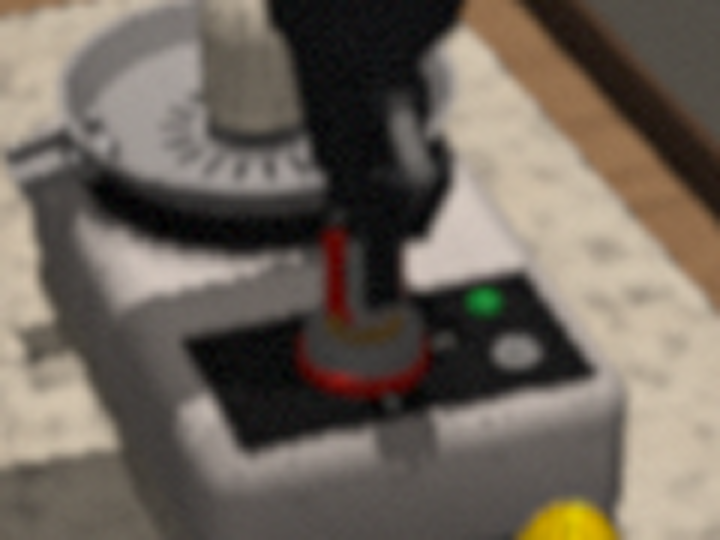

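The key shoulder sits on the brass face at crop (350,322). The network puts its origin at z = 0.1006 m, and the force rose sharply with no further travel, so the key is home. Turning it clockwise, with positive tool-z twist.

```bash
python3 -m creep '[{"twist":[0,0,0.1],"xyz":[0.001,0,-0.001],"grip":1},{"twist":[0,0,0.25],"xyz":[0.001,0,-0.001],"grip":1},{"twist":[0,0,0.4],"xyz":[0.001,-0.001,-0.001],"grip":1},{"twist":[0,0,0.55],"xyz":[0.001,-0.001,-0.001],"grip":1},{"twist":[0,0,0.7],"xyz":[0.001,-0.002,-0.001],"grip":1},{"twist":[0,0,0.85],"xyz":[0.001,-0.002,-0.001],"grip":1},{"twist":[0,0,1],"xyz":[0.001,-0.002,-0.001],"grip":1},{"twist":[0,0,1],"xyz":[0.001,-0.002,-0.001],"grip":1}]'; python3 rel.py .5957 .0115 .109 27
```

```text
time_s: 20.45
eef_pos: [0.5975, 0.0126, 0.1099]
tcp_rot: [0.283, 0.959, 0.001, 0.002]
contact_force: [-5.8, 0.4, 21.4]
grip_width: 0.0089
t 20.45 pos [0.5975 0.0126 0.1099] jaw 57.16 F [-5.8  0.4 21.4] T [0.23 1.29 0.03] w 0.0089 q7 1.1
dist 0.0023 xyz [ 0.0019 -0.0038  0.0017] twist [0.0069 0.0037 1.0054]
```

```bash
python3 - <<'E'
from h import *
p,d=arm.capture("side"); u,v=312,216
c=p[v-45:v+45,u-60:u+60,::-1]
cv2.imwrite("pics/side_12.png",cv2.resize(c,None,fx=6,fy=6,interpolation=cv2.INTER_CUBIC))
print([(r["p"],r["at"]) for r in arm.pinpoint("red_key","side")])
E
python3 rel.py .5957 .0115 .109 27
```

```text
[(0.36, [0.4518, -0.197, 0.0003])]
t 20.55 pos [0.5975 0.0126 0.1099] jaw 57.23 F [-5.8  0.9 20.2] T [0.22 1.26 0.01] w 0.0094 q7 1.1
dist 0.0023 xyz [ 0.0019 -0.0039  0.0017] twist [0.0073 0.0035 1.0076]
```

View pics/side_12.png

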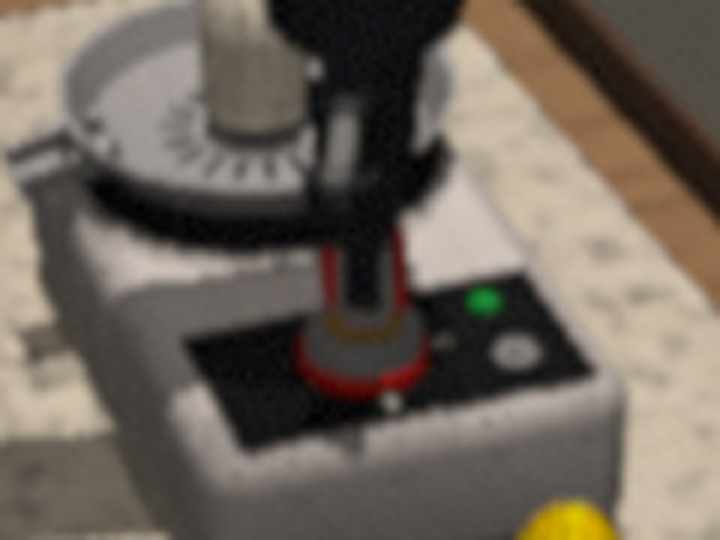

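```bash
python3 -m creep '[{"twist":[0,0,0.15],"xyz":[0.001,0,0],"grip":1},{"twist":[0,0,0.3],"xyz":[0.001,-0.001,0],"grip":1},{"twist":[0,0,0.45],"xyz":[0.001,-0.001,0],"grip":1},{"twist":[0,0,0.6],"xyz":[0.001,-0.002,0],"grip":1},{"twist":[0,0,0.75],"xyz":[0.0015,-0.0025,0],"grip":1},{"twist":[0,0,0.9],"xyz":[0.0015,-0.0025,0],"grip":1},{"twist":[0,0,1],"xyz":[0.0015,-0.0025,0],"grip":1},{"twist":[0,0,1],"xyz":[0.0015,-0.0025,0],"grip":1}]'; python3 rel.py .5957 .0115 .109 -3
```

```text
time_s: 21.35
eef_pos: [0.5967, 0.0121, 0.1101]
tcp_rot: [0.521, 0.854, 0.002, 0.002]
contact_force: [-4.5, 1.2, 22.5]
grip_width: 0.0092
t 21.35 pos [0.5967 0.0121 0.1101] jaw 27.23 F [-4.5  1.2 22.5] T [0.29 1.26 0.12] w 0.0092 q7 0.73
dist 0.0016 xyz [-0.0001 -0.0023  0.0023] twist [ 0.0096 -0.0012  1.0078]
```

```bash
python3 -m creep '[{"twist":[0,0,0.15],"xyz":[0,0,0],"grip":1},{"twist":[0,0,0.3],"xyz":[0,-0.001,0],"grip":1},{"twist":[0,0,0.45],"xyz":[0,-0.001,0],"grip":1},{"twist":[0,0,0.6],"xyz":[0,-0.002,0],"grip":1},{"twist":[0,0,0.75],"xyz":[0,-0.002,0],"grip":1},{"twist":[0,0,0.9],"xyz":[0,-0.002,0],"grip":1},{"twist":[0,0,1],"xyz":[0,-0.002,0],"grip":1},{"twist":[0,0,1],"xyz":[0,-0.002,0],"grip":1}]'; python3 rel.py .5957 .0115 .109 -8
```

```text
time_s: 22.15
eef_pos: [0.5955, 0.0119, 0.1102]
tcp_rot: [0.724, 0.69, 0.002, 0.0]
contact_force: [-6.0, 2.4, 24.6]
grip_width: 0.0091
t 22.15 pos [0.5955 0.0119 0.1102] jaw -2.74 F [-6.   2.4 24.6] T [0.42 1.45 0.12] w 0.0091 q7 0.36
dist 0.0012 xyz [-0.0007  0.0004  0.0023] twist [ 0.0071 -0.0057  0.1753]
```

```bash
python3 -m creep '[{"twist":[0,0,0.08],"xyz":[0,0,0],"grip":1},{"twist":[0,0,0.16],"xyz":[0,0,0],"grip":1},{"twist":[0,0,0.2],"xyz":[0,0,0],"grip":1},{"twist":[0,0,0.2],"xyz":[0,0,0],"grip":1}]'; python3 rel.py .5957 .0115 .109 -8;python3 - <<'E'
from h import *
for n in("side","top"):
    p,d=arm.capture(n); u,v=(312,216) if n=="side" else (263,227)
    c=p[v-45:v+45,u-60:u+60,::-1]
    cv2.imwrite(f"pics/{n}_13.png",cv2.resize(c,None,fx=6,fy=6,interpolation=cv2.INTER_CUBIC))
    print([(r["p"],r["at"]) for r in arm.pinpoint("red_key",n)],[(r["p"],r["at"]) for r in arm.pinpoint("cone",n)])
E
```

```text
time_s: 22.55
eef_pos: [0.5954, 0.0119, 0.1102]
tcp_rot: [0.759, 0.652, 0.002, 0.0]
contact_force: [-5.7, 2.0, 24.7]
grip_width: 0.0093
t 22.55 pos [0.5954 0.0119 0.1102] jaw -8.69 F [-5.7  2.  24.7] T [0.52 1.52 0.19] w 0.0093 q7 0.28
dist 0.0013 xyz [-0.0006  0.0008  0.0023] twist [ 0.006  -0.0066 -0.0229]
[(0.49, [0.5914, 0.013, 0.1055])] [(0.85, [0.6398, -0.0956, 0.0019])]
[(0.7, [0.7274, -0.2216, 0.0008])] [(0.58, [0.6321, -0.0936, 0.0023]), (0.4, [0.6162, 0.1731, 0.1055])]
```

View pics/side_13.png

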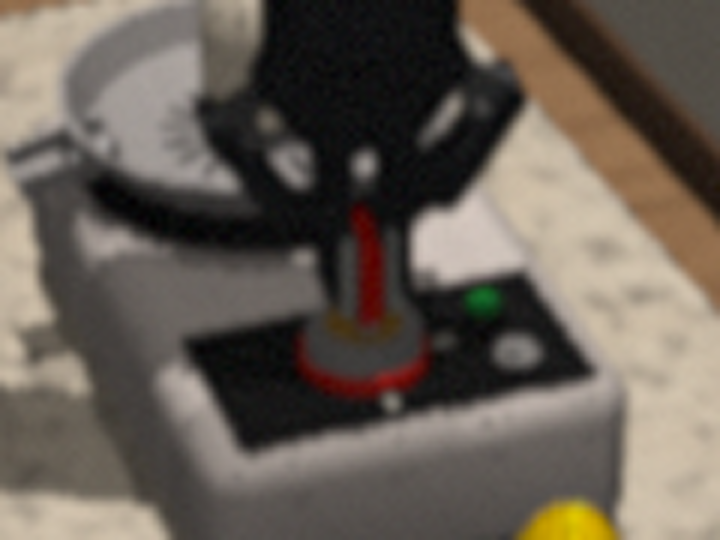

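View pics/top_13.png

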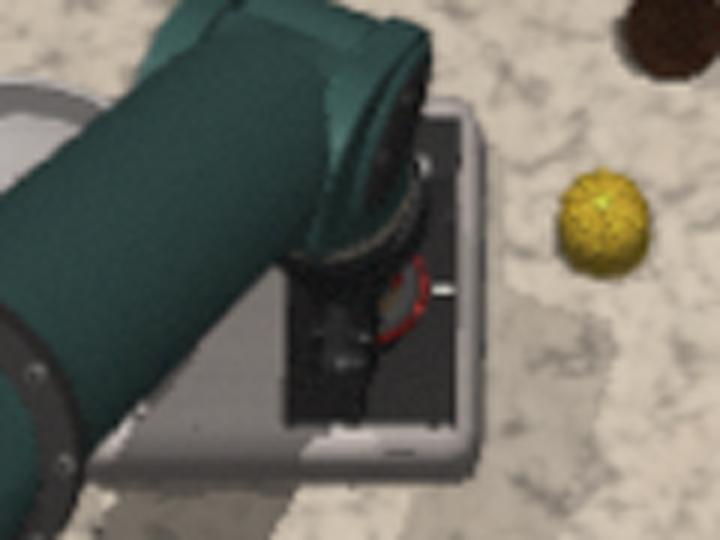

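```bash
python3 -m creep '[{"twist":[0,0,0.08],"xyz":[0,0,0],"grip":1},{"twist":[0,0,0.16],"xyz":[0,0,0],"grip":1},{"twist":[0,0,0.16],"xyz":[0,0,0],"grip":1},{"twist":[0,0,0.16],"xyz":[0,0,0],"grip":1}]'; python3 rel.py .5957 .0115 .109 -8
```

```text
time_s: 23.25
eef_pos: [0.5951, 0.0119, 0.1102]
tcp_rot: [0.785, 0.619, 0.002, -0.0]
contact_force: [-6.1, 2.3, 24.6]
grip_width: 0.009
t 23.25 pos [0.5951 0.0119 0.1102] jaw -13.47 F [-6.1  2.3 24.6] T [0.55 1.62 0.2 ] w 0.009 q7 0.22
dist 0.0013 xyz [-0.0005  0.0013  0.0023] twist [ 0.0048 -0.0071 -0.1824]
```

```bash
python3 - <<'E'
from h import *
p,d=arm.capture("side"); u,v=312,213
c=p[v-24:v+24,u-32:u+32,::-1]
a=cv2.resize(c,None,fx=12,fy=12,interpolation=cv2.INTER_CUBIC)
cv2.imwrite("pics/side_14.png",np.clip(a.astype(float)*1.5,0,255).astype(np.uint8))
p,d=arm.capture("top"); c=p[215:239,262:294,::-1]
cv2.imwrite("pics/top_14.png",np.clip(cv2.resize(c,None,fx=20,fy=20,interpolation=cv2.INTER_CUBIC).astype(float)*1.5,0,255).astype(np.uint8))
print(arm.observe()["ft_torque"])
E
```

```text
[0.50360467 1.58487688 0.24576966]
```

View pics/side_14.png

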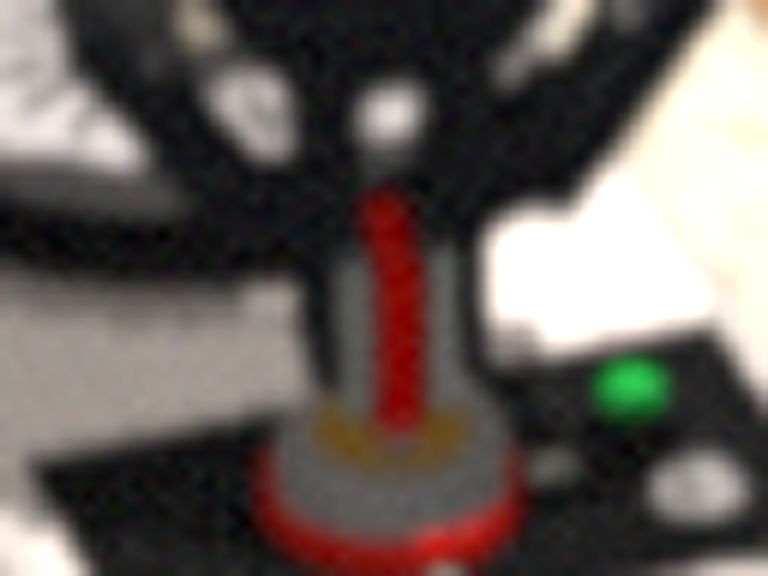

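View pics/top_14.png

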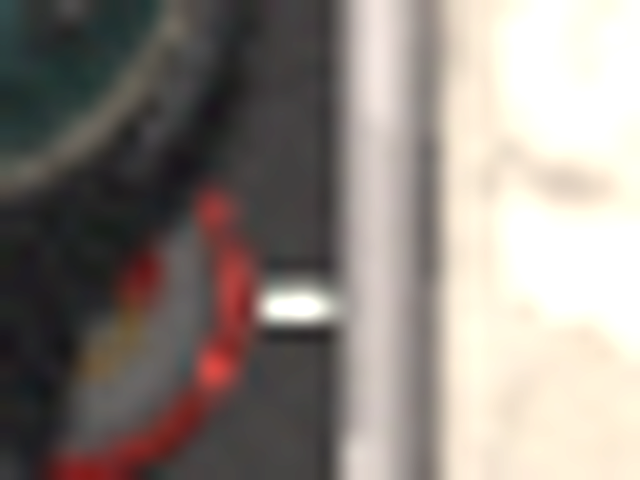

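```bash
python3 - <<'E'
from h import *
p,d=arm.capture("side"); W=cloud("side",d)
P=W[((W>[.58,.12,.10])&(W<[.65,.22,.2])).all(-1)]; Q=P[P[:,2]>.165]; print(len(P),P[:,2].max(),Q.mean(0) if len(Q) else None)
cv2.imwrite("pics/side_15.png",cv2.resize(p[130:380,180:480,::-1],None,fx=2.4,fy=2.4,interpolation=cv2.INTER_CUBIC))
E
```

```text
196 0.17722224884714544 [0.60464362 0.17475648 0.16913288]
```

View pics/side_15.png

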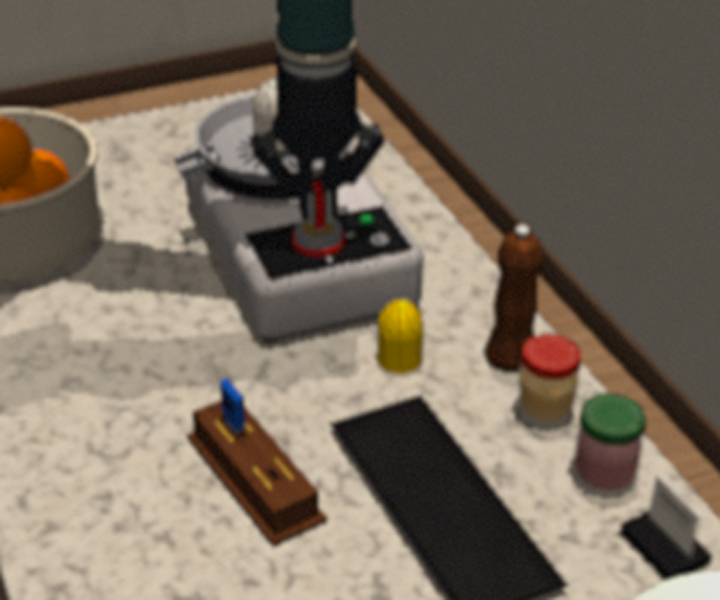

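The cone is still on the shaft at (262,110). The red key is in the switch with its head turned to the stop at (320,205). The blue key is in its slot at (232,405), and the mill, jars and yellow look-alike are where they were. Handing in.

```bash
python3 -c "
from bench import arm
print(arm.close_job()); s=arm.observe(); print(s['time_s'],s['eef_pos'],s['contact_force'],s['ft_torque'],s['grip_width'])"
```

```text
the job is handed in; nothing more can be done
None
the job is handed in; nothing more can be done
```

I put the white cone on the drive shaft and let go of it. I then drew the red key, pushed it home, turned it clockwise to its stop, and handed in still gripping it and holding it turned, at about 23.5 s.

**What the last checks showed**
- **Cone:** its top read 0.175–0.177 m against 0.176 m expected, and it stood upright on the shaft. In the final picture the gripper partly hides it.
- **Key depth:** the shoulder stopped hard on the brass face with about 20 N of push. The network put the key's origin at z = 0.1006 m before the turn.
- **Turn:** I turned the tool about 100°. The torque had risen to about 0.2 N m by 96° and then levelled off, so I think the key is at the stop and the pads slipped a little. The key's head points at the stop mark in the pictures.
- **Others:** the blue key, the mill, the two jars and the yellow look-alike were where they started in the last picture. The sauce bowl was outside that crop, but the arm never worked near it.

**What disagreed or could not be checked**
- The two cameras differed by 2–5 mm in position. I settled this with the measured tool positions and the contact forces.
- While turning, the tool rose about 1 mm. One low-confidence reading (0.49) put the key's origin at z = 0.1055 m, which would be over the depth limit, but the pictures showed no lift.
- A sideways force of about 6 N stayed on the key.
- I could not read the switch angle directly, nor the state after hand-in.

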